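Gauge the spare press-handle sleeves and sort them

ROBOT

A 6-joint arm with a two-finger parallel gripper is mounted at the origin on the work surface. World frame = base frame: x ahead of the robot, y to its left, z up, the work surface at z = 0. Lengths are in mm, angles in rad, forces in N, time in s.
With the tool pointing down it reaches from about 275 to 1000 mm from the base axis. Payload 8.4 kg.
Tool frame: the origin (TCP) lies at the very end of the fingers, on their centre line; the grasp point (between the pads) lies 19 mm behind it; z points along the fingers, y is the line along which they close (so a half turn about z gives the same grasp; the last joint's range is limited). The gripper opens to 85 mm and grips with 20 to 120 N. Pads are 22 mm wide; open, the fingers measure 114 mm over their backs; the gripper's body (76 mm by 85 mm) begins 54 mm behind the grasp point. The pads swing forward as they close: fully open they stand 13 mm farther back than shut.
Start: joints at [-1.182, 0.353, 1.633, -0, 1.155, -0.002], TCP at [238.079, -577.881, 231.281] pointing down, gripper open.
Joint ranges: [-2.63, 2.63], [-0.92, 2.1], [0.06, 2.66], [-1.3, 4.44], [0, 2.69], [-3.02, 3.02]. Speed limits (rad/s): [2.22, 2.22, 2.79, 3.14, 3.14, 3.14].

INTERFACE

Orientations are given as [roll, pitch, yaw] about the fixed x, y, z axes, in that order (R = Rz(yaw) Ry(pitch) Rx(roll)).
In Python, from rig import telemetry, imaging, r gives the robot as it stands. The module is installed in compiled form; this text tells all that it offers.
- The arm moves only by the tool step_arm, never from a script. Its argument "moves" is a list of rows, each a list of 3 entries, a list of its own where there are three numbers: the turn, a rotation vector about the tool's x, y, z scaled (see below), then the shift along the tool's x, y, z scaled (see below), then the opening, from -1 (shut) to 1 (fully open). A call has 1 to 8 rows; each row is the pose to reach, as a shift and turn from the pose commanded when the call began, along the tool's axes at that moment; what a row does not reach only later rows make up. The controller multiplies each number of a shift by 200 mm and each number of a turn by 45 degrees. A row lasts 1/10 s, in which the tool goes at most 50 mm and 8.59 degrees, less where a joint would pass 70% of its speed; a pose out of reach is approached as far as the arm can. A call with a number of a shift or a turn outside -1 to 1 is refused whole. A call with a gripper value outside its range is refused whole. The fingers move at their own pace and stop on an object; "squeeze" is the grip in N (left out, the last holds). Time passes only in rows, so rows that repeat a pose let the fingers close. It gives the time, the measured TCP pose, the force, the opening and the grip force at its end, in the units of the state.
- telemetry.sense(): the state, without advancing time (a new reading comes with each control period).
- imaging.grab_frame(name): name is "side" or "top" or "wrist"; returns the picture (420x560x3 uint8, red, green, blue); there is no depth.
- imaging.calibration(name): a dict with "fx", "fy", "cx", "cy" (pixels), "cam_to_world" (4x4, takes a point from camera to world coordinates). Camera axes: x right, y up, looking along -z (the intrinsics and any distortion apply to the point x, -y, -z); pixel columns grow to the right and rows downward; lengths in mm; the calibration is good to about 2 mm. A picture is of the moment at which its call begins: read the wrist's pose just before it. calibration takes no time and is no camera call; for the wrist camera it gives the pose at the moment of the call.
- r.sign_off(): hands the job in; it is judged then, once.
Trained networks look in the newest picture that a camera, given by its name, has taken for a name from the list of things; names that differ only in an ending like _2 or _b are one class to them, and where a whole thing is asked for, a point or a joint stands for the part that bears it (a point fixed in the world has none). Each returns a list of dicts, best first, with "conf" (0 to 1); they miss things now and then, are a little off and sometimes report something else, mostly with a low value. They report only what shows in the picture. A call takes as long as a camera call. They do not tell look-alikes from the thing itself.
- imaging.recognise(camera, name): "extent" ([left, top, width, height] in pixels, round what is visible of it).
- imaging.mark_of(camera, name): "xy" ([column, row] in pixels: a listed point, or the origin of a listed thing).
The state is a dict: "clock": time; "qpos": joint angles; "qvel": joint speeds; "joint_efforts": joint torques, N m; "eef_pos": TCP position; "tcp_rot": TCP orientation; "contact_force": force on the tool from outside, world axes, zero at the start; "wrist_torque": the same for the moment, N m; "opening": opening from 0.0 (shut) to 1.0 (fully open); "grasp_force": force on a finger pad.
Only numpy, scipy, OpenCV 4.12 (cv2) and the standard library are available. Lean on these libraries where they do the work, as an engineer would, in place of code of your own. Each camera call takes 0.05 s, during which the arm holds its last target. There are 200 camera calls.

TASK

Press the gauge stand's sprung lever down until its detent holds it, so that the shroud stays down and the gauge pin is bare. Then try every wooden grip sleeve on the pin, the longest first and on down to the shortest, lowering each until it sits flush on the deck or stops on the pin's shoulder. Stand the ones that go fully home in the white dish and the ones that stop in the steel tray, leaving the lever latched and the measuring cup where it is.

Things in the scene. Friction and masses are not known exactly. Their poses are not given: they have to be found in the camera images.
- lever (a joint): Sprung lever of the gauge stand, on the stand's own +y side: 0 rad = raised about 32 degrees (a grey shroud covers the gauge pin), 0.5 rad = fully down, nearly level. Pressing it takes about 8 N at the pad; past about 0.35 rad it snaps over into its detent and stays down by itself, with the shroud drawn down flush and the pin bare.
- lever_pad (a point): Centre of the top face of the black pad (40 x 34 mm) at the lever's end, where it is pressed from above. The hinge lies 55 mm to the stand's +y from its centre axis, 50 mm above the table; the pad centre is 115 mm from the hinge. The pad is about 115 mm above the table when up and 62 mm when down.
- gauge: Gauge stand, fixed: aluminium block 90 x 90 mm with a dark deck, 70 mm high, with a lever on its +y side. Origin under its centre, z up. A steel pin stands 60 mm above the deck; until the lever is latched a sprung grey ring-shaped shroud, 52 mm across, covers it.
- gauge_top (a point): Middle of the deck, on the pin's axis, z up. The pin: lower 30 mm is 39 mm in diameter with a flat shoulder (1 mm edge chamfer), above it a 29 mm lead with a tapered tip. A sleeve that fits slides down until flush on the deck; one that does not stops on the shoulder, its lower end 30 mm above the deck.
- dish_in (a point): White ceramic oblong dish, outside 290 x 140 x 35 mm, walls 7 mm, fixed. This point is the centre of its inner floor (about 7 mm up); x along its length, y across, z up.
- tray_in (a point): Stainless steel oblong tray, outside 290 x 140 x 30 mm, walls 4 mm, fixed. This point is the centre of its inner floor (about 4 mm up); x along its length, y across, z up.
- sleeve105_a: Turned pale wooden grip sleeve, a plain tube 60 mm in outside diameter and 105 mm long, standing on end; origin at the centre of its lower end, z along the tube. Its bore may or may not fit the gauge (only trying it tells); at most one 105 mm sleeve is on the table.
- sleeve105_b: Turned pale wooden grip sleeve, a plain tube 60 mm in outside diameter and 105 mm long, standing on end; origin at the centre of its lower end, z along the tube. Its bore may or may not fit the gauge (only trying it tells); at most one 105 mm sleeve is on the table.
- sleeve90_a: Turned pale wooden grip sleeve, a plain tube 60 mm in outside diameter and 90 mm long, standing on end; origin at the centre of its lower end, z along the tube. Its bore may or may not fit the gauge (only trying it tells); at most one 90 mm sleeve is on the table.
- sleeve90_b: Turned pale wooden grip sleeve, a plain tube 60 mm in outside diameter and 90 mm long, standing on end; origin at the centre of its lower end, z along the tube. Its bore may or may not fit the gauge (only trying it tells); at most one 90 mm sleeve is on the table.
- sleeve80_a: Turned pale wooden grip sleeve, a plain tube 60 mm in outside diameter and 80 mm long, standing on end; origin at the centre of its lower end, z along the tube. Its bore may or may not fit the gauge (only trying it tells); at most one 80 mm sleeve is on the table.
- sleeve70_a: Turned pale wooden grip sleeve, a plain tube 60 mm in outside diameter and 70 mm long, standing on end; origin at the centre of its lower end, z along the tube. Its bore may or may not fit the gauge (only trying it tells); at most one 70 mm sleeve is on the table.
- sleeve60_a: Turned pale wooden grip sleeve, a plain tube 60 mm in outside diameter and 60 mm long, standing on end; origin at the centre of its lower end, z along the tube. Its bore may or may not fit the gauge (only trying it tells); at most one 60 mm sleeve is on the table.
- cup: Yellow plastic measuring cup, 72 mm across, 55 mm high; bystander.
- salt_pot: Small squat terracotta salt pot with a lid, 50 mm across and 55 mm high, standing among the sleeves; bystander, origin under its centre.
Not all that is in view belongs to the job. Leave any blue or purple look-alike of the sleeve105_b alone.

How it is judged (in metres and radians):
On the way, in this order (a step that is already met when the one before it is completed fails the run):
1. the lever is latched down by its detent, with the fingers off it (value of joint lever above 0.45 rad and contact force between each of the arm, the fingers and gauge below 0.1 N), for 0.3 s.
2. the 105 mm sleeve (sleeve105_a) has been tried upright on the bared pin: flush on the deck (horizontal distance between sleeve105_a and gauge_top below 0.007 m and angle between sleeve105_a's own z axis and vertical below 0.1 rad and z of sleeve105_a in the frame of gauge_top below 0.005 m), for 0.2 s.
3. the 105 mm sleeve (sleeve105_b) has been tried upright on the bared pin: stopped on the shoulder (horizontal distance between sleeve105_b and gauge_top below 0.007 m and angle between sleeve105_b's own z axis and vertical below 0.1 rad and z of sleeve105_b in the frame of gauge_top below 0.038 m), for 0.2 s.
4. the 90 mm sleeve (sleeve90_a) has been tried upright on the bared pin: stopped on the shoulder (horizontal distance between sleeve90_a and gauge_top below 0.007 m and angle between sleeve90_a's own z axis and vertical below 0.1 rad and z of sleeve90_a in the frame of gauge_top below 0.038 m), for 0.2 s.
5. the 90 mm sleeve (sleeve90_b) has been tried upright on the bared pin: flush on the deck (horizontal distance between sleeve90_b and gauge_top below 0.007 m and angle between sleeve90_b's own z axis and vertical below 0.1 rad and z of sleeve90_b in the frame of gauge_top below 0.005 m), for 0.2 s.
6. the 80 mm sleeve (sleeve80_a) has been tried upright on the bared pin: flush on the deck (horizontal distance between sleeve80_a and gauge_top below 0.007 m and angle between sleeve80_a's own z axis and vertical below 0.1 rad and z of sleeve80_a in the frame of gauge_top below 0.005 m), for 0.2 s.
7. the 70 mm sleeve (sleeve70_a) has been tried upright on the bared pin: stopped on the shoulder (horizontal distance between sleeve70_a and gauge_top below 0.007 m and angle between sleeve70_a's own z axis and vertical below 0.1 rad and z of sleeve70_a in the frame of gauge_top below 0.038 m), for 0.2 s.
8. the 60 mm sleeve (sleeve60_a) has been tried upright on the bared pin: flush on the deck (horizontal distance between sleeve60_a and gauge_top below 0.007 m and angle between sleeve60_a's own z axis and vertical below 0.1 rad and z of sleeve60_a in the frame of gauge_top below 0.005 m), for 0.2 s.
At the end, for the whole second after the job is handed in: Every sleeve that went fully home stands upright (within 0.15 rad) on the floor of the white dish and every one that stopped on the shoulder likewise in the steel tray, at rest; the lever is still latched (above 0.45 rad) (value of joint lever above 0.45 rad and x of sleeve105_a in the frame of dish_in between -0.135 and 0.135 m and y of sleeve105_a in the frame of dish_in between -0.062 and 0.062 m and z of each of sleeve105_a, sleeve90_b, sleeve80_a, sleeve60_a in the frame of dish_in below 0.01 m and angle between each of sleeve105_a, sleeve105_b, sleeve90_a, sleeve90_b, sleeve80_a, sleeve70_a, sleeve60_a's own z axis and vertical below 0.15 rad and linear speed of each of sleeve105_a, sleeve105_b, sleeve90_a, sleeve90_b, sleeve80_a, sleeve70_a, sleeve60_a below 0.02 m/s and x of sleeve105_b in the frame of tray_in between -0.135 and 0.135 m and y of sleeve105_b in the frame of tray_in between -0.062 and 0.062 m and z of each of sleeve105_b, sleeve90_a, sleeve70_a in the frame of tray_in below 0.01 m and x of sleeve90_a in the frame of tray_in between -0.135 and 0.135 m and y of sleeve90_a in the frame of tray_in between -0.062 and 0.062 m and x of sleeve90_b in the frame of dish_in between -0.135 and 0.135 m and y of sleeve90_b in the frame of dish_in between -0.062 and 0.062 m and x of sleeve80_a in the frame of dish_in between -0.135 and 0.135 m and y of sleeve80_a in the frame of dish_in between -0.062 and 0.062 m and x of sleeve70_a in the frame of tray_in between -0.135 and 0.135 m and y of sleeve70_a in the frame of tray_in between -0.062 and 0.062 m and x of sleeve60_a in the frame of dish_in between -0.135 and 0.135 m and y of sleeve60_a in the frame of dish_in between -0.062 and 0.062 m); the robot touches nothing.
It fails at once if the cup is pushed more than 40 mm (distance of cup from where it was at the start of the episode above 0.04 m).
Of sleeve105_a, sleeve105_b only 1 to 1 are there at a start; the rules pass over those that are not, and their reading is None.
Of sleeve90_a, sleeve90_b only 1 to 1 are there at a start; the rules pass over those that are not, and their reading is None.
Of sleeve80_a, sleeve70_a, sleeve60_a only 2 to 3 are there at a start; the rules pass over those that are not, and their reading is None.
At some moment in a run one of sleeve80_a, sleeve70_a, sleeve60_a may be knocked a few centimetres aside while the robot is not near it.
It also fails if it takes over 210 s, if anything falls off the work surface, if the arm or the gripper's body presses on something with over 40 N, if the wrist force passes 120 N, or if a joint passes its speed limit or range.

## Working session

There is one attempt and no reset: what is moved stays moved. The work goes in short steps, Python scripts to look and compute and a tool call to move; the robot and the scene stay as the last step left them, time stands still between calls to the robot, and variables do not carry over. Pictures are saved under pics/ and viewed, at most 14 in all, crops included, and the job is handed in when it is done.

Besides the shell and the picture viewer there is one more tool, called after "Emit:" by a JSON object that holds its "name" and its "arguments". step_arm: Moves the arm, as the interface text tells. Its arguments: {"type":"object","properties":{"moves":{"type":"array"},"squeeze":{"type":"number"}},"required":["moves"]}

```bash
mkdir -p pics; cat > h.py <<'E'
import numpy as np, cv2
from rig import telemetry, imaging, r
def save(n,f):
    im=imaging.grab_frame(n); cv2.imwrite('pics/'+f,im[:,:,::-1]); return im
def ray(n,xy):
    c=imaging.calibration(n);T=np.array(c['cam_to_world'])
    d=np.array([(xy[0]-c['cx'])/c['fx'],-(xy[1]-c['cy'])/c['fy'],-1.])
    return T[:3,3],T[:3,:3]@d
def atz(n,xy,z):
    o,d=ray(n,xy); return o+d*(z-o[2])/d[2]
def tri(rs):
    A=0;b=0
    for o,d in rs:
        d=d/np.linalg.norm(d);P=np.eye(3)-np.outer(d,d);A=A+P;b=b+P@o
    return np.linalg.solve(A,b)
def proj(n,p):
    c=imaging.calibration(n);q=np.linalg.inv(np.array(c['cam_to_world']))@np.r_[p,1]
    return [c['cx']+c['fx']*q[0]/-q[2],c['cy']-c['fy']*q[1]/-q[2]]
E
python3 - <<'E'
from h import *
np.set_printoptions(precision=1,suppress=True)
print(telemetry.sense())
for n in ['top','side','wrist']:
    save(n,n+'0.png'); c=imaging.calibration(n); print(n,c['fx'],{k for k in c},np.array(c['cam_to_world']).round(2).tolist())
for n in ['top','side']:
    for t in ['lever_pad','gauge','gauge_top','dish_in','tray_in','cup','salt_pot','sleeve105_a','sleeve90_a','sleeve80_a','sleeve70_a','sleeve60_a']:
        print(n,t,[(np.round(m['xy']).tolist(),round(m['conf'],2)) for m in imaging.mark_of(n,t)][:4])
E
```

```text
{'clock': 0.0, 'qpos': array([-1.2,  0.4,  1.6, -0. ,  1.2, -0. ]), 'qvel': array([-0., -0.,  0.,  0.,  0.,  0.]), 'joint_efforts': array([ -0. , -60.5, -34.2,  -0. ,   0. ,   0. ]), 'eef_pos': array([ 237.9, -577.5,  230.6]), 'tcp_rot': array([-3.1,  0. ,  0.4]), 'contact_force': array([0.8, 0.4, 0.6]), 'wrist_torque': array([-0. ,  0.1,  0. ]), 'grasp_force': 0.0, 'opening': 1.0011553190341298}
top 442.73687237236226 {'fy', 'cy', 'cx', 'fx', 'cam_to_world'} [[-0.01, 0.99, -0.11, 414.0], [-1.0, -0.01, -0.03, -10.14], [-0.03, 0.11, 0.99, 1134.01], [0.0, 0.0, 0.0, 1.0]]
side 458.15366625500843 {'fy', 'cy', 'cx', 'fx', 'cam_to_world'} [[-0.99, 0.07, -0.1, 427.2], [-0.12, -0.51, 0.85, 859.67], [0.01, 0.86, 0.52, 636.85], [0.0, 0.0, 0.0, 1.0]]
wrist 310.6596413654647 {'fy', 'cy', 'cx', 'fx', 'cam_to_world'} [[0.38, 0.88, 0.27, 306.72], [-0.92, 0.37, 0.11, -549.24], [-0.0, -0.29, 0.96, 373.86], [0.0, 0.0, 0.0, 1.0]]
top lever_pad [([275.0, 155.0], 0.89)]
top gauge [([332.0, 167.0], 0.76)]
top gauge_top [([331.0, 162.0], 0.61)]
top dish_in [([423.0, 240.0], 0.98), ([229.0, 218.0], 0.19)]
t
[... 222 characters left out ...]
.0], 0.74)]
top sleeve80_a []
top sleeve70_a [([228.0, 260.0], 0.94)]
top sleeve60_a [([312.0, 220.0], 0.54)]
side lever_pad [([213.0, 200.0], 0.67)]
side gauge [([233.0, 210.0], 0.87)]
side gauge_top [([231.0, 180.0], 0.62)]
side dish_in [([308.0, 169.0], 0.57)]
side tray_in [([283.0, 370.0], 0.89)]
side cup [([163.0, 305.0], 0.64)]
side salt_pot [([274.0, 254.0], 0.46), ([267.0, 278.0], 0.41)]
side sleeve105_a [([318.0, 255.0], 0.92), ([354.0, 226.0], 0.78), ([369.0, 293.0], 0.66), ([230.0, 210.0], 0.39)]
side sleeve90_a [([266.0, 283.0], 0.78)]
side sleeve80_a [([279.0, 372.0], 0.34)]
side sleeve70_a [([313.0, 286.0], 0.81)]
side sleeve60_a [([278.0, 225.0], 0.71), ([264.0, 282.0], 0.52)]
```

View pics/top0.png

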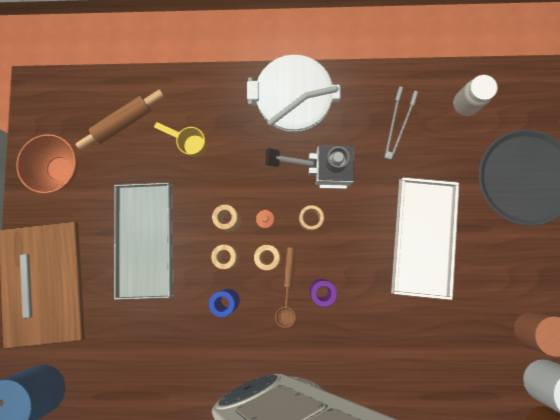

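View pics/side0.png

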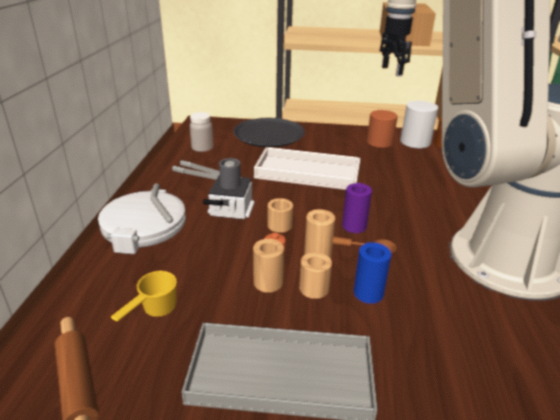

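The top view shows four pale sleeves with rims at about (224,217), (312,217), (223,257) and (266,258). The blue ring (222,303) and purple ring (323,293) are look-alikes and stay put. The lever pad is at (272,157), the tray is on the left and the dish on the right. In the side view the tall sleeve at (320,235) looks like the 105, (268,265) the 90, (315,276) the 70 or 80, and (280,215) the 60.

```bash
python3 - <<'E'
from h import *
np.set_printoptions(precision=1,suppress=True)
P={'pad':((275,155),(213,200)),'gauge':((332,167),(233,210)),'gtop':((331,162),(231,180)),'dish':((423,240),(308,169)),'tray':((144,238),(283,370)),'cup':((194,146),(163,305)),'salt':((268,218),(274,254)),
's105':((265,260),(318,255)),'s90':((232,219),(266,283)),'s70':((228,260),(313,286)),'s60':((312,220),(278,225))}
for k,(a,b) in P.items(): print(k,tri([ray('top',a),ray('side',b)]),atz('top',a,0),atz('side',b,0))
# rims
R={'s105':((266.5,258),(320,219)),'s90':((224.5,217),(268,248)),'s70':((223.5,257),(316,262)),'s60':((311.5,217.5),(280,207)),'pad':((272,157),(216,203))}
for k,(a,b) in R.items(): print('rim',k,tri([ray('top',a),ray('side',b)]))
for n in ['top','side']:
  im=cv2.imread(f'pics/{n}0.png')
  c=im[110:330,100:480] if n=='top' else im[130:420,130:420]
  cv2.imwrite(f'pics/{n}0c.png',cv2.resize(c,None,fx=2,fy=2,interpolation=cv2.INTER_CUBIC))
E
```

```text
pad [660.9  26.1 113.2] [690.6  30.4   0. ] [ 708.8 -153.5    0. ]
gauge [ 652.4 -118.1   -2.9] [ 656.6 -117.5    0. ] [ 646.5 -112.7    0. ]
gtop [ 648.2 -106.8   91.4] [ 669.8 -115.2    0. ] [ 683.9 -268.3    0. ]
dish [ 466.1 -339.    15.6] [ 464.8 -343.6    0. ] [ 469.1 -369.3    0. ]
tray [471.1 366.9  11.4] [477.  370.9   0. ] [466.5 358.1   0. ]
cup [714.2 242.6   2.9] [718.1 243.8   0. ] [712.2 240.2   0. ]
salt [522.7  49.7  -2.5] [525.3  49.7   0. ] [519.6  53.1   0. ]
s105 [419.8  57.3  11.2] [417.8  58.    0. ] [421.8  42.9   0. ]
s90 [524.6 143.6  -6.2] [523.8 142.8   0. ] [524.  150.5   0. ]
s70 [423.1 152.    5. ] [418.6 152.7   0. ] [427.6 146.3   0. ]
s60 [521.6 -63.3  -1.3] [518.9 -63.4   0. ] [524.  -61.7   0. ]
rim s105 [422.8  48.4 100.1]
rim s90 [520.4 148.7  89. ]
rim s70 [425.4 153.7  68.8]
rim s60 [520.  -59.7  53.7]
rim pad [654.7  33.1 110.8]
```

View pics/top0c.png

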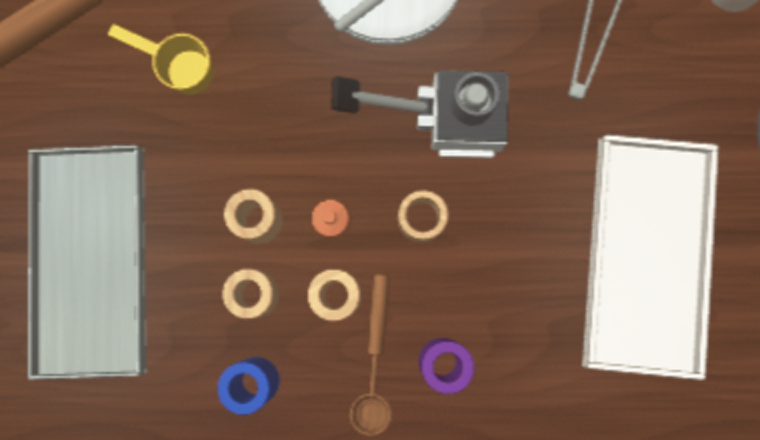

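View pics/side0c.png

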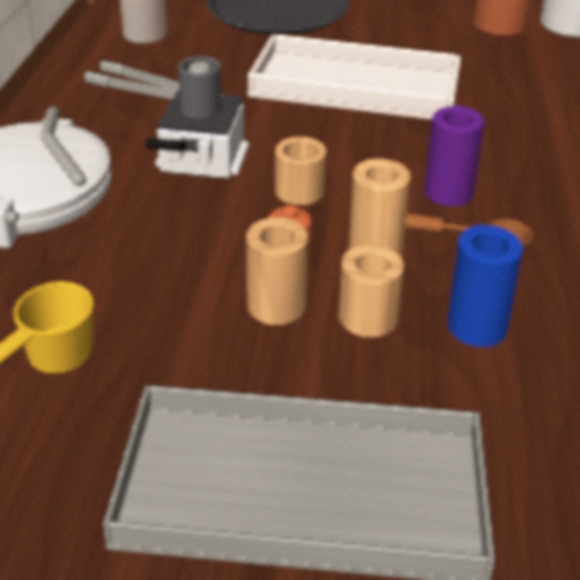

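Rim heights (100, 89, 69, 54 mm) identify them: the 105 at top (266,258), the 90 at (224,217), the 70 at (223,257) and the 60 at (312,217). All four are pale wood, and the crop confirms this. I'll level the tool yaw first and move in over the gauge.

```bash
cat >> h.py <<'E'
from scipy.spatial.transform import Rotation as Ro
def plan(*tgt):
    s=telemetry.sense(); p=s['eef_pos']; R=Ro.from_euler('xyz',s['tcp_rot'])
    print('t%.1f'%s['clock'],'pos',np.round(p,1),'rpy',np.round(s['tcp_rot'],4),'open',round(s['opening'],3),'F',np.round(s['contact_force'],1),'g',round(s['grasp_force'],1))
    for t in tgt:
        print(t,'shift',np.round(R.inv().apply(np.array(t)-p)/200,3))
E
python3 -c "
from h import *
plan((430,-400,235))"
```

```text
t1.4 pos [ 238.1 -577.9  231.3] rpy [ 3.1416 -0.      0.3908] open 1.002 F [ 1.1  0.1 -1.2] g 0.0
(430, -400, 235) shift [ 1.226 -0.457 -0.018]
```

Emit:
{"name": "step_arm", "arguments": {"moves": [[[0,0,0.4976],[1,-0.37,0],-1],[[0,0,0.4976],[1,-0.37,0],-1],[[0,0,0.4976],[1,-0.37,0],-1],[[0,0,0.4976],[1,-0.37,0],-1],[[0,0,0.4976],[1,-0.37,0],-1]], "squeeze": 30}}

```text
clock: 1.85
eef_pos: [397.4, -430.4, 231.4]
tcp_rot: [-3.141, -0.001, 0.002]
contact_force: [-0.0, -0.6, -0.2]
opening: 0.142
grasp_force: 0.0
```

Emit:
{"name": "step_arm", "arguments": {"moves": [[[0,0,0],[1,-1,0],-1],[[0,0,0],[1,-1,0],-1],[[0,0,0],[1,-1,0],-1],[[0,0,0],[1,-1,0],-1],[[0,0,0],[1,-1,0],-1],[[0,0,0],[1,-1,0],-1]]}}

```text
clock: 2.45
eef_pos: [596.8, -231.2, 231.3]
tcp_rot: [-3.142, -0.001, 0.002]
contact_force: [0.8, 0.4, 0.5]
opening: 0.003
grasp_force: 0.0
```

Emit:
{"name": "step_arm", "arguments": {"moves": [[[0,0,0],[0.275,-0.965,-0.045],-1],[[0,0,0],[0.275,-0.965,-0.045],-1],[[0,0,0],[0.275,-0.965,-0.045],-1],[[0,0,0],[0.275,-0.965,-0.045],-1],[[0,0,0],[0.275,-0.965,-0.045],-1],[[0,0,0],[0.275,-0.965,-0.045],-1]]}}

```text
clock: 3.05
eef_pos: [650.0, -39.5, 240.2]
tcp_rot: [3.141, 0.0, 0.003]
contact_force: [-0.3, -0.3, -0.5]
opening: -0.0
grasp_force: 0.0
```

```bash
python3 - <<'E'
from h import *
plan()
im=save('wrist','w1.png')
print(np.array(imaging.calibration('wrist')['cam_to_world']).round(2).tolist())
for t,z in [('lever_pad',113),('gauge',0),('gauge_top',70)]:
    print(t,[(np.round(m['xy'],1).tolist(),round(m['conf'],2),atz('wrist',m['xy'],z).round(1)) for m in imaging.mark_of('wrist',t)][:3])
E
```

```text
t3.0 pos [650.  -39.5 240.2] rpy [3.1411e+00 2.0000e-04 2.6000e-03] open -0.0 F [-0.3 -0.3 -0.5] g 0.0
[[0.0, 0.96, 0.29, 724.1], [-1.0, 0.0, 0.0, -40.59], [0.0, -0.29, 0.96, 383.2], [0.0, 0.0, 0.0, 1.0]]
lever_pad [([203.3, 197.5], 0.57, array([654.9,  29. , 113. ]))]
gauge [([347.8, 178.6], 0.81, array([ 650.4, -124.1,    0. ]))]
gauge_top [([358.9, 189.3], 0.85, array([ 652.7, -121.3,   70. ]))]
```

View pics/w1.png

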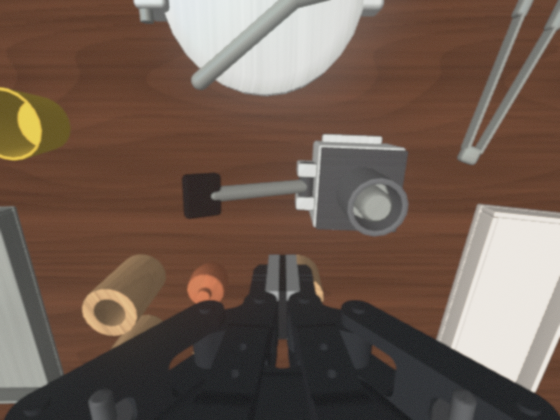

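The wrist view shows the pad at (201,195), about (655,30). The gauge is centred near (651,-122) and the shroud ring is at (376,205). Pressing now.

Emit:
{"name": "step_arm", "arguments": {"moves": [[[0,0,0],[0.02,-0.385,0.3],-1],[[0,0,0],[0.02,-0.385,0.3],-1],[[0,0,0],[0.02,-0.385,0.51],-1],[[0,0,0],[0.02,-0.385,0.51],-1]]}}

```text
clock: 3.65
eef_pos: [649.9, 36.1, 133.1]
tcp_rot: [3.141, 0.009, -0.0]
contact_force: [-0.9, -0.2, 0.0]
opening: 0.0
grasp_force: 0.0
```

Emit:
{"name": "step_arm", "arguments": {"moves": [[[0,0,0],[0,0,0.07],-1],[[0,0,0],[0,0,0.14],-1],[[0,0,0],[0,0,0.2],-1],[[0,0,0],[0,0,0.25],-1],[[0,0,0],[0,0,0.3],-1],[[0,0,0],[0,0,0.34],-1],[[0,0,0],[0,0,0.37],-1],[[0,0,0],[0,0,0.37],-1]]}}

```text
clock: 4.45
eef_pos: [653.3, 36.1, 63.7]
tcp_rot: [3.141, 0.001, -0.001]
contact_force: [-0.0, -0.3, 0.6]
opening: 0.001
grasp_force: 0.0
```

Emit:
{"name": "step_arm", "arguments": {"moves": [[[0,0,0],[0,0,-0.3],-1],[[0,0,0],[0,0,-0.6],-1],[[0,0,0],[-0.1,0.6,-0.8],-1],[[0,0,0],[-0.1,0.6,-0.8],-1],[[0,0,0],[-0.1,0.6,-0.8],-1],[[0,0,0],[-0.1,0.6,-0.8],-1]]}}

```text
clock: 5.05
eef_pos: [634.5, -87.3, 227.6]
tcp_rot: [3.14, -0.005, -0.003]
contact_force: [1.0, 0.4, 0.2]
opening: 0.005
grasp_force: 0.0
```

```bash
python3 - <<'E'
from h import *
plan()
im=save('wrist','w2.png')
for t,z in [('lever_pad',62),('gauge',0),('gauge_top',70)]:
    print(t,[(np.round(m['xy'],1).tolist(),round(m['conf'],2),atz('wrist',m['xy'],z).round(1)) for m in imaging.mark_of('wrist',t)][:3])
E
```

```text
t5.0 pos [634.5 -87.3 227.6] rpy [ 3.1397 -0.0045 -0.0033] open 0.005 F [1.  0.4 0.2] g 0.0
lever_pad [([146.7, 171.8], 0.8, array([656.7,  50.1,  62. ]))]
gauge [([311.5, 166.9], 0.58, array([ 651.8, -117.9,    0. ]))]
gauge_top [([314.3, 178.0], 0.56, array([ 651.6, -113.7,   70. ]))]
```

View pics/w2.png

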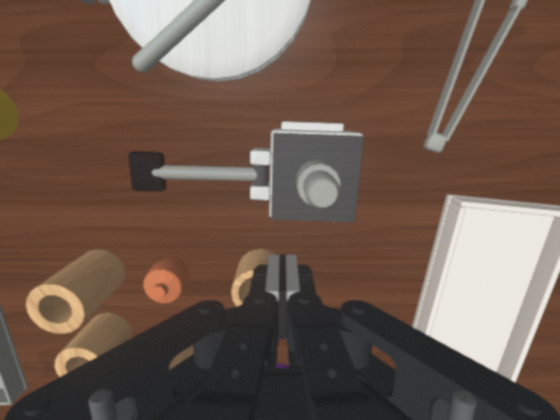

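```bash
python3 - <<'E'
from h import *
import json
plan()
im=save('wrist','w3.png'); 
json.dump({k:np.array(v).tolist() for k,v in imaging.calibration('wrist').items()},open('w3.json','w'))
c=im[115:235,245:375,::-1]; cv2.imwrite('pics/w3c.png',cv2.resize(c,None,fx=5,fy=5,interpolation=cv2.INTER_CUBIC))
for n,px,z in [('tip',(321,191),130),('shoulder',(319,183),100)]+[('c',p,70) for p in [(273,131),(361,133),(357,221),(270,217)]]: print(n,atz('wrist',px,z).round(1))
E
```

```text
t5.2 pos [633.5 -82.5 223.7] rpy [-3.1411e+00  9.0000e-04  2.0000e-04] open 0.0 F [-0.2  0.9 -0.2] g 0.0
tip [ 652.8 -112.7  130. ]
shoulder [ 652.9 -114.5  100. ]
c [695.5 -73.8  70. ]
c [ 693.9 -155.2   70. ]
c [ 607.9 -157.8   70. ]
c [611.9 -70.2  70. ]
```

View pics/w3c.png

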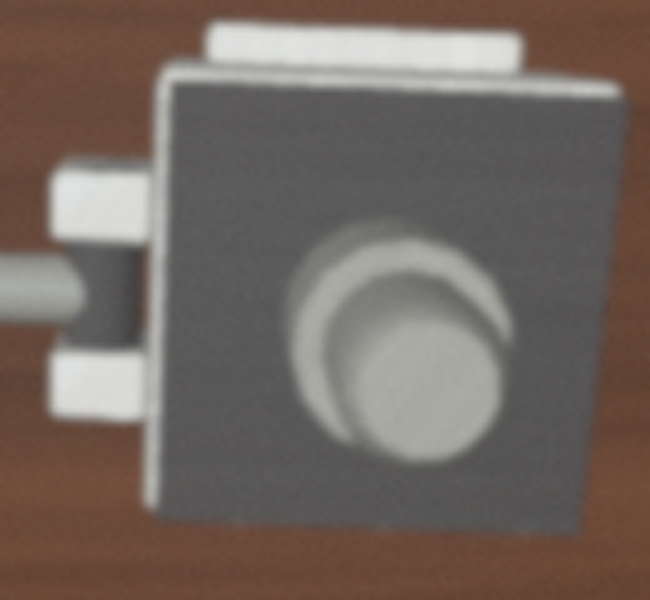

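The pin is bare and the lever stays down. In the crop the tip face is centred at (427,391), the shoulder at about (402,347), and the deck corners at (163,70), (625,92), (579,533) and (148,515).

```bash
python3 - <<'E'
from h import *
import json
f=lambda x,y:(245+x/5-.4,115+y/5-.4)
print('tip',atz('wrist',f(427,391),130).round(1),'sh',atz('wrist',f(402,347),100).round(1))
C=[atz('wrist',f(*p),70) for p in [(163,70),(625,92),(579,533),(148,515)]]
for c in C: print(c.round(1))
print(np.mean(C,0).round(1), [np.linalg.norm(C[i]-C[i-1]).round(1) for i in range(4)])
plan((424,49,235))
E
```

```text
tip [ 651.4 -119.7  130. ] sh [ 652.  -119.8  100. ]
[697.6 -77.7  70. ]
[ 693.9 -163.2   70. ]
[ 607.7 -161.3   70. ]
[611.3 -74.4  70. ]
[ 652.6 -119.1   70. ] [np.float64(86.4), np.float64(85.6), np.float64(86.2), np.float64(86.9)]
t5.3 pos [633.5 -82.3 223.5] rpy [-3.1411e+00  1.4000e-03  8.0000e-04] open -0.001 F [0.4 0.5 0.5] g 0.0
(424, 49, 235) shift [-1.047 -0.657 -0.056]
```

Emit:
{"name": "step_arm", "arguments": {"moves": [[[0,0,0],[-1,-0.6,-0.07],1],[[0,0,0],[-1,-0.6,-0.07],1],[[0,0,0],[-1,-0.6,-0.07],1],[[0,0,0],[-1,-0.6,-0.07],1],[[0,0,0],[-1,-0.6,-0.07],1],[[0,0,0],[-1,-0.6,-0.07],1]]}}

```text
clock: 5.9
eef_pos: [429.9, 39.0, 237.8]
tcp_rot: [-3.141, 0.003, 0.003]
contact_force: [0.6, -0.0, 0.4]
opening: 0.992
grasp_force: 0.0
```

Emit:
{"name": "step_arm", "arguments": {"moves": [[[0,0,0],[-0.2,-0.06,0],1],[[0,0,0],[-0.2,-0.06,0],1],[[0,0,0],[-0.2,-0.06,0],1]]}}

```text
clock: 6.2
eef_pos: [394.0, 49.3, 238.2]
tcp_rot: [3.142, -0.0, 0.002]
contact_force: [0.7, -0.0, 0.6]
opening: 0.997
grasp_force: 0.0
```

```bash
python3 - <<'E'
from h import *
plan()
im=save('wrist','w4.png')
E
```

```text
t6.2 pos [394.   49.3 238.2] rpy [ 3.1416e+00 -4.0000e-04  1.8000e-03] open 0.997 F [ 0.7 -0.   0.6] g 0.0
```

View pics/w4.png

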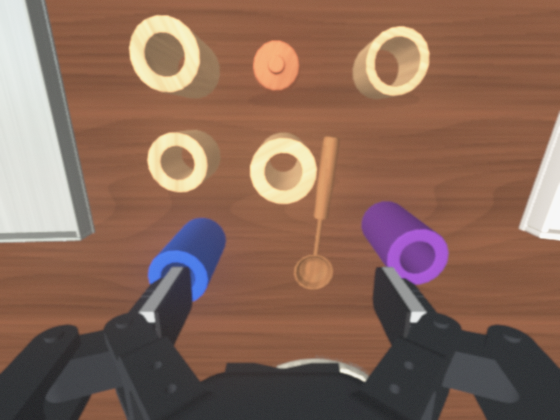

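The wrist view shows pale rims at (283,170) for the 105, (165,53) for the 90, (177,162) for the 70 and (396,61) for the 60. The blue and purple look-alikes are at (180,275) and (418,255).

```bash
python3 - <<'E'
from h import *
R={105:((283,170),(266.5,258)),90:((165.5,53),(224.5,217)),70:((177,162),(223.5,257)),60:((396.5,61),(311.5,217.5))}
for h,(w,t) in R.items(): print(h,'wrist',atz('wrist',w,h).round(1),'top',atz('top',t,h).round(1),'tri',tri([ray('wrist',w),ray('top',t)]).round(1))
for t in ['dish_in','tray_in']:
  for n in ['top','side']: print(t,n,[(np.round(m['xy']).tolist(),round(m['conf'],2)) for m in imaging.mark_of(n,t)][:1])
def q(P,z):
    C=np.array([atz('top',(100+p[0]/2-.25,110+p[1]/2-.25),z) for p in P]); print('quad',C.round(0)[:,:2].tolist(),'c',C.mean(0).round(1))
q([(31,149),(142,147),(144,375),(29,378)],30)
q([(604,136),(717,146),(705,378),(585,367)],35)
plan((424,48.5,150))
E
```

```text
105 wrist [424.1  48.2 105. ] top [422.   48.2 105. ] tri [422.2  48.5  94.2]
90 wrist [521.  148.2  90. ] top [520.  148.5  90. ] tri [520.5 148.3  90.1]
70 wrist [426.1 154.   70. ] top [425.5 153.5  70. ] tri [425.8 153.8  70. ]
60 wrist [520.1 -58.5  60. ] top [519.5 -59.4  60. ] tri [520.1 -59.5  57.3]
dish_in top [([423.0, 240.0], 0.98)]
dish_in side [([308.0, 169.0], 0.57)]
tray_in top [([144.0, 238.0], 0.6)]
tray_in side [([283.0, 370.0], 0.89)]
quad [[613.0, 438.0], [614.0, 295.0], [328.0, 288.0], [325.0, 432.0]] c [470.1 363.3  30. ]
quad [[619.0, -287.0], [605.0, -426.0], [321.0, -397.0], [335.0, -254.0]] c [ 469.8 -341.2   35. ]
t6.5 pos [394.6  48.6 238.2] rpy [ 3.1415e+00  0.0000e+00 -3.0000e-04] open 1.001 F [-0.1  0.1 -0.5] g 0.0
(424, 48.5, 150) shift [0.147 0.    0.441]
```

Emit:
{"name": "step_arm", "arguments": {"moves": [[[0,0,0],[0.147,0,0.2],1],[[0,0,0],[0.147,0,0.4],1],[[0,0,0],[0.147,0,0.6],1],[[0,0,0],[0.147,0,0.75],1],[[0,0,0],[0.147,0,0.85],1],[[0,0,0],[0.147,0,0.85],1]]}}

```text
clock: 7.05
eef_pos: [421.7, 48.3, 65.8]
tcp_rot: [3.141, 0.005, -0.0]
contact_force: [0.3, -0.5, 0.2]
opening: 1.0
grasp_force: 0.0
```

Emit:
{"name": "step_arm", "arguments": {"moves": [[[0,0,0],[0,0,0],-1],[[0,0,0],[0,0,0],-1],[[0,0,0],[0,0,0],-1],[[0,0,0],[0,0,0],-1],[[0,0,0],[0,0,0],-1]], "squeeze": 40}}

```text
clock: 7.55
eef_pos: [424.6, 48.8, 69.6]
tcp_rot: [-3.141, -0.003, 0.0]
contact_force: [0.2, -0.9, 8.2]
opening: 0.696
grasp_force: 43.9
```

```bash
python3 - <<'E'
from h import *
plan((424,48.5,230))
E
```

```text
t7.5 pos [424.6  48.8  69.6] rpy [-3.1414e+00 -3.1000e-03  1.0000e-04] open 0.696 F [ 0.2 -0.9  8.2] g 43.9
(424, 48.5, 230) shift [-0.001  0.001 -0.802]
```

Emit:
{"name": "step_arm", "arguments": {"moves": [[[0,0,0],[0,0,-0.2],-1],[[0,0,0],[0,0,-0.42],-1],[[0,0,0],[0,0,-0.63],-1],[[0,0,0],[0,0,-0.82],-1],[[0,0,0],[0,0,-0.82],-1]]}}

```text
clock: 8.05
eef_pos: [426.2, 49.1, 237.6]
tcp_rot: [-3.14, -0.01, -0.0]
contact_force: [0.9, 1.0, -1.9]
opening: 0.696
grasp_force: 44.5
```

Emit:
{"name": "step_arm", "arguments": {"moves": [[[0,0,0],[0.15,0.12,0],-1],[[0,0,0],[0.35,0.28,0],-1],[[0,0,0],[0.53,0.44,0],-1],[[0,0,0],[0.7,0.6,0],-1],[[0,0,0],[0.86,0.73,0],-1],[[0,0,0],[1,0.84,0],-1],[[0,0,0],[1,0.84,0],-1],[[0,0,0],[1,0.84,0],-1]]}}

```text
clock: 8.85
eef_pos: [622.6, -119.5, 230.9]
tcp_rot: [-3.141, 0.002, -0.001]
contact_force: [-0.1, 0.8, -1.6]
opening: 0.692
grasp_force: 44.4
```

```bash
python3 - <<'E'
from h import *
plan((651.8,-119.6,233))
im=save('wrist','w5.png')
E
```

```text
t8.8 pos [ 622.6 -119.5  230.9] rpy [-3.141e+00  2.100e-03 -1.000e-03] open 0.692 F [-0.1  0.8 -1.6] g 44.4
(651.8, -119.6, 233) shift [ 0.146  0.    -0.011]
```

View pics/w5.png

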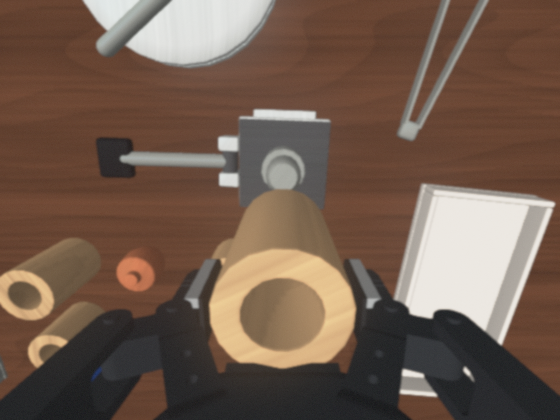

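```bash
python3 - <<'E'
from h import *
plan()
z=telemetry.sense()['eef_pos'][2]
for h in (33,37,41): print('bore',h,atz('wrist',(282.5,313.5),z+h).round(1))
im=cv2.imread('pics/w5.png')
c=im[130:210,230:340]; 
g=cv2.cvtColor(im,cv2.COLOR_BGR2GRAY)[150:200,260:310]
m=(g>135).astype(np.uint8)
n,l,st,ce=cv2.connectedComponentsWithStats(m); i=1+st[1:,4].argmax(); print(st[i],ce[i]+[260,150])
print('tip',atz('wrist',(283.5,175),130).round(1))
E
```

```text
t8.9 pos [ 622.1 -118.9  231.2] rpy [-3.1409e+00  2.1000e-03 -3.0000e-04] open 0.693 F [ 0.2 -0.5 -0.5] g 44.4
bore 33 [ 619.2 -119.3  264.2]
bore 37 [ 622.1 -119.3  268.2]
bore 41 [ 624.9 -119.2  272.2]
[   2    0   42   40 1114] [280.89766607 170.07450628]
tip [ 652.4 -120.1  130. ]
```

Emit:
{"name": "step_arm", "arguments": {"moves": [[[0,0,0],[0.15,0.003,0],-1],[[0,0,0],[0.15,0.003,0],-1],[[0,0,0],[0.15,0.003,0],-1],[[0,0,0],[0.15,0.003,0.1],-1],[[0,0,0],[0.15,0.003,0.2],-1],[[0,0,0],[0.15,0.003,0.28],-1],[[0,0,0],[0.15,0.003,0.28],-1],[[0,0,0],[0.15,0.003,0.28],-1]]}}

```text
clock: 9.7
eef_pos: [652.8, -119.7, 176.5]
tcp_rot: [-3.141, 0.001, 0.0]
contact_force: [-0.2, -0.0, -1.2]
opening: 0.696
grasp_force: 44.4
```

Emit:
{"name": "step_arm", "arguments": {"moves": [[[0,0,0],[0,0,0.01],-1],[[0,0,0],[0,0,0.02],-1],[[0,0,0],[0,0,0.03],-1],[[0,0,0],[0,0,0.04],-1],[[0,0,0],[0,0,0.05],-1],[[0,0,0],[0,0,0.05],-1]]}}

```text
clock: 10.3
eef_pos: [654.3, -119.9, 169.6]
tcp_rot: [3.141, -0.003, -0.0]
contact_force: [-5.9, 1.7, 20.6]
opening: 0.694
grasp_force: 46.1
```

Contact came about 31 mm above the deck, which is shoulder height. I'll confirm with a small re-centred press, since the bore also looks like about 36 mm.

Emit:
{"name": "step_arm", "arguments": {"moves": [[[0,0,0],[0,0,-0.02],-1],[[0,0,0],[-0.01,0,-0.02],-1],[[0,0,0],[-0.01,0,-0.005],-1],[[0,0,0],[-0.01,0,0],-1],[[0,0,0],[-0.02,0,0],-1],[[0,0,0],[-0.01,0.01,0],-1],[[0,0,0],[-0.01,-0.01,0],-1],[[0,0,0],[-0.01,0,0],-1]]}}

```text
clock: 11.1
eef_pos: [652.6, -120.1, 169.4]
tcp_rot: [3.141, -0.004, 0.0]
contact_force: [-4.6, 5.0, 23.9]
opening: 0.694
grasp_force: 45.4
```

```bash
python3 - <<'E'
from h import *
plan()
save('side','s2.png'); im=save('wrist','w6.png')
a=cv2.imread('pics/s2.png')[120:260,170:310]; b=cv2.imread('pics/w6.png')[60:400,140:420]
a=cv2.resize(a,(400,400),interpolation=cv2.INTER_CUBIC); b=cv2.resize(b,(330,400))
cv2.imwrite('pics/j6.png',np.hstack([a,b]))
E
```

```text
t11.1 pos [ 652.6 -120.1  169.4] rpy [ 3.1407e+00 -3.7000e-03  1.0000e-04] open 0.694 F [-4.6  5.  23.9] g 45.4
```

View pics/j6.png

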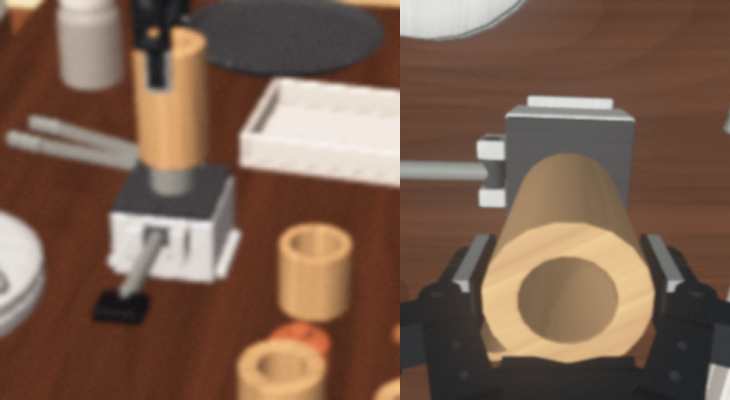

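The side view shows the sleeve standing on the shoulder with the lower pin showing beneath it. This is the stopped case, so it goes to the tray.

Emit:
{"name": "step_arm", "arguments": {"moves": [[[0,0,0],[0,0,-0.1],-1],[[0,0,0],[0,0,-0.25],-1],[[0,0,0],[0,0,-0.34],-1],[[0,0,0],[0,0,-0.34],-1],[[0,0,0],[-0.05,-0.25,-0.34],-1],[[0,0,0],[-0.1,-0.5,-0.34],-1],[[0,0,0],[-0.15,-0.75,-0.34],-1],[[0,0,0],[-0.2,-1,-0.34],-1]]}}

```text
clock: 12.0
eef_pos: [610.5, 77.7, 232.3]
tcp_rot: [3.141, 0.002, -0.001]
contact_force: [0.4, 0.6, -1.3]
opening: 0.694
grasp_force: 44.1
```

Emit:
{"name": "step_arm", "arguments": {"moves": [[[0,0,0],[-0.05,-0.25,0],-1],[[0,0,0],[-0.1,-0.5,0],-1],[[0,0,0],[-0.15,-0.75,0],-1],[[0,0,0],[-0.2,-1,0],-1],[[0,0,0],[-0.2,-1,0],-1]]}}

```text
clock: 12.5
eef_pos: [569.9, 281.1, 232.3]
tcp_rot: [-3.141, 0.002, 0.004]
contact_force: [-0.1, -0.2, -1.5]
opening: 0.691
grasp_force: 44.2
```

Emit:
{"name": "step_arm", "arguments": {"moves": [[[0,0,0],[-0.02,-0.2,0],-1],[[0,0,0],[-0.035,-0.35,0],-1],[[0,0,0],[-0.035,-0.42,0],-1],[[0,0,0],[-0.035,-0.42,0.2],-1],[[0,0,0],[-0.035,-0.42,0.4],-1],[[0,0,0],[-0.035,-0.42,0.6],-1],[[0,0,0],[-0.035,-0.42,0.6],-1]]}}

```text
clock: 13.2
eef_pos: [561.3, 356.8, 107.6]
tcp_rot: [3.135, 0.01, -0.0]
contact_force: [-0.9, -1.0, -1.8]
opening: 0.696
grasp_force: 44.2
```

```bash
python3 - <<'E'
from h import *
plan((565,365,74))
E
```

```text
t13.2 pos [561.3 356.8 107.6] rpy [ 3.1351e+00  9.6000e-03 -4.0000e-04] open 0.696 F [-0.9 -1.  -1.8] g 44.2
(565, 365, 74) shift [ 0.02  -0.042  0.167]
```

Emit:
{"name": "step_arm", "arguments": {"moves": [[[0,0,0],[0,0,0],-1],[[0,0,0],[0,0,0.08],-1],[[0,0,0],[0,0,0.15],-1],[[0,0,0],[0,0,0.165],-1],[[0,0,0],[0,0,0.175],-1],[[0,0,0],[0,0,0.185],-1],[[0,0,0],[0,0,0.185],-1]]}}

```text
clock: 13.9
eef_pos: [565.1, 360.3, 77.5]
tcp_rot: [-3.141, -0.0, 0.0]
contact_force: [0.5, -0.3, -1.6]
opening: 0.695
grasp_force: 44.3
```

Emit:
{"name": "step_arm", "arguments": {"moves": [[[0,0,0],[0,0,0.01],-1],[[0,0,0],[0,0,0.018],-1],[[0,0,0],[0,0,0.023],-1],[[0,0,0],[0,0,0.027],-1],[[0,0,0],[0,0,0.027],-1]]}}

```text
clock: 14.4
eef_pos: [565.4, 360.5, 73.6]
tcp_rot: [-3.141, -0.001, -0.0]
contact_force: [-4.2, -1.7, 12.9]
opening: 0.696
grasp_force: 45.4
```

Emit:
{"name": "step_arm", "arguments": {"moves": [[[0,0,0],[0,0,0],1],[[0,0,0],[0,0,0],1],[[0,0,0],[0,0,0],1],[[0,0,0],[0,0,0],1],[[0,0,0],[0,0,-0.25],1],[[0,0,0],[0,0,-0.5],1],[[0,0,0],[0,0,-0.7],1],[[0,0,0],[0,0,-0.7],1]]}}

```text
clock: 15.2
eef_pos: [568.0, 362.1, 218.7]
tcp_rot: [-3.136, -0.009, -0.0]
contact_force: [-0.2, 0.5, 0.5]
opening: 1.0
grasp_force: 0.0
```

Emit:
{"name": "step_arm", "arguments": {"moves": [[[0,0,0],[-0.1,0.25,0],1],[[0,0,0],[-0.2,0.5,0],1],[[0,0,0],[-0.22,0.75,0],1],[[0,0,0],[-0.22,1,0],1],[[0,0,0],[-0.22,1,0],1],[[0,0,0],[-0.22,1,0],1]]}}

```text
clock: 15.8
eef_pos: [520.8, 158.8, 211.6]
tcp_rot: [3.142, 0.0, -0.003]
contact_force: [-0.3, 0.7, -0.4]
opening: 1.004
grasp_force: 0.0
```

```bash
python3 - <<'E'
from h import *
plan((521,148.3,150),(521,148.3,60))
for n in ('top','wrist'):
  im=save(n,n+'7.png')
  for t in ['sleeve90_a','sleeve70_a','sleeve60_a','sleeve105_a']: print(n,t,[(np.round(m['xy'],1).tolist(),round(m['conf'],2),atz(n,m['xy'],0).round(0)[:2]) for m in imaging.mark_of(n,t)][:3])
a=cv2.imread('pics/top7.png')[150:310,90:470];b=cv2.imread('pics/wrist7.png')
a=cv2.resize(a,(713,300));b=cv2.resize(b,(400,300));cv2.imwrite('pics/j7.png',np.vstack([a,np.hstack([b,np.zeros((300,313,3),np.uint8)])]))
E
```

```text
t15.8 pos [520.8 158.8 211.6] rpy [ 3.1416e+00  4.0000e-04 -2.8000e-03] open 1.004 F [-0.3  0.7 -0.4] g 0.0
(521, 148.3, 150) shift [0.001 0.053 0.308]
(521, 148.3, 60) shift [0.001 0.053 0.758]
top sleeve90_a [([230.3, 217.7], 0.46, array([527., 147.]))]
top sleeve70_a [([226.8, 253.2], 0.55, array([436., 156.]))]
top sleeve60_a [([313.3, 218.5], 0.63, array([523., -67.])), ([331.9, 165.4], 0.36, array([ 661., -117.]))]
top sleeve105_a [([324.4, 291.2], 0.85, array([338., -92.]))]
wrist sleeve90_a [([292.6, 187.3], 0.86, array([517., 149.])), ([109.7, 229.7], 0.57, array([464., 371.]))]
wrist sleeve70_a [([288.3, 262.0], 0.93, array([421., 153.]))]
wrist sleeve60_a [([471.5, 184.1], 0.63, array([521., -59.]))]
wrist sleeve105_a [([462.4, 318.3], 0.7, array([339., -80.])), ([103.4, 148.6], 0.56, array([561., 362.])), ([290.3, 330.5], 0.56, array([319., 149.]))]
```

View pics/j7.png

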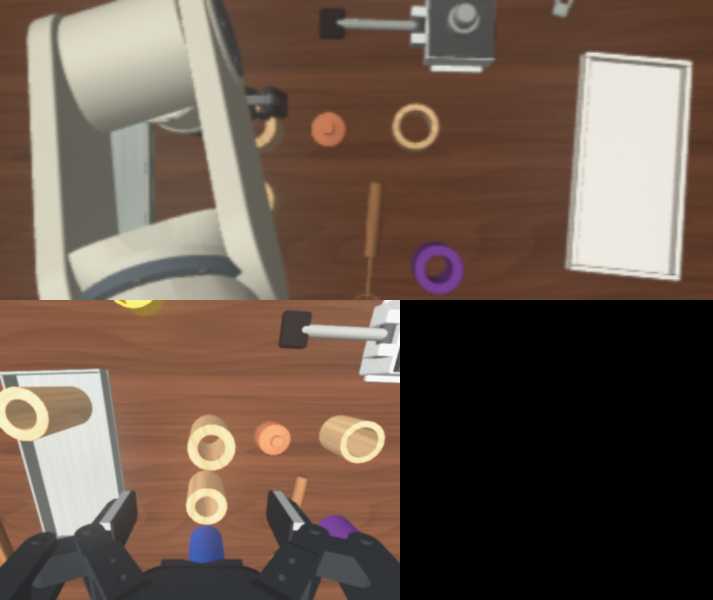

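The 105 stands upright in the tray (rim at (22,413)) and the 90, 70 and 60 are undisturbed. Next is the 90 at the wrist view's (211,447).

Emit:
{"name": "step_arm", "arguments": {"moves": [[[0,0,0],[0.001,0.053,0.1],1],[[0,0,0],[0.001,0.053,0.3],1],[[0,0,0],[0.001,0.053,0.5],1],[[0,0,0],[0.001,0.053,0.65],1],[[0,0,0],[0.001,0.053,0.755],1],[[0,0,0],[0.001,0.053,0.755],1],[[0,0,0],[0.001,0.053,0.755],1]]}}

```text
clock: 17.0
eef_pos: [521.3, 149.8, 61.1]
tcp_rot: [3.141, 0.0, 0.0]
contact_force: [-0.5, 0.3, -0.1]
opening: 0.996
grasp_force: 0.0
```

Emit:
{"name": "step_arm", "arguments": {"moves": [[[0,0,0],[0,0,0],-1],[[0,0,0],[0,0,0],-1],[[0,0,0],[0,0,0],-1],[[0,0,0],[0,0,0],-1],[[0,0,0],[0,0,0],-1]]}}

```text
clock: 17.5
eef_pos: [522.3, 149.9, 62.6]
tcp_rot: [-3.141, -0.003, 0.0]
contact_force: [-0.4, 0.1, 6.3]
opening: 0.686
grasp_force: 41.9
```

Emit:
{"name": "step_arm", "arguments": {"moves": [[[0,0,0],[0,0,-0.2],-1],[[0,0,0],[0,0,-0.42],-1],[[0,0,0],[0,0,-0.63],-1],[[0,0,0],[0,0,-0.82],-1],[[0,0,0],[0,0,-0.82],-1],[[0,0,0],[0,0,-0.82],-1]]}}

```text
clock: 18.1
eef_pos: [521.7, 149.8, 226.4]
tcp_rot: [-3.141, -0.003, -0.0]
contact_force: [0.2, -1.0, -1.2]
opening: 0.686
grasp_force: 44.1
```

Emit:
{"name": "step_arm", "arguments": {"moves": [[[0,0,0],[0.1,0.23,0],-1],[[0,0,0],[0.2,0.46,0],-1],[[0,0,0],[0.3,0.7,0],-1],[[0,0,0],[0.4,0.9,0],-1],[[0,0,0],[0.5,1,0],-1],[[0,0,0],[0.5,1,0],-1],[[0,0,0],[0.5,1,0],-1]]}}

```text
clock: 18.8
eef_pos: [620.2, -50.6, 223.1]
tcp_rot: [-3.141, 0.003, -0.001]
contact_force: [-0.1, 0.8, 0.3]
opening: 0.685
grasp_force: 44.1
```

```bash
python3 - <<'E'
from h import *
plan((622,-119.6,223))
E
```

```text
t18.8 pos [620.2 -50.6 223.1] rpy [-3.141e+00  3.100e-03 -1.300e-03] open 0.685 F [-0.1  0.8  0.3] g 44.1
(622, -119.6, 223) shift [0.01  0.345 0.   ]
```

Emit:
{"name": "step_arm", "arguments": {"moves": [[[0,0,0],[0.01,0.2,0],-1],[[0,0,0],[0.01,0.345,0],-1],[[0,0,0],[0.01,0.345,0],-1],[[0,0,0],[0.01,0.345,0],-1]]}}

```text
clock: 19.2
eef_pos: [622.2, -118.4, 224.2]
tcp_rot: [-3.141, 0.001, -0.0]
contact_force: [-0.0, 0.7, -0.9]
opening: 0.69
grasp_force: 44.1
```

```bash
cat >> h.py <<'E'
def bore(im_bgr,box,th=185):
    x0,y0,x1,y1=box; c=cv2.GaussianBlur(im_bgr,(3,3),0)[y0:y1,x0:x1]
    m=((c[:,:,2]>th)&(c[:,:,2].astype(int)-c[:,:,0]>40)).astype(np.uint8)
    m=cv2.morphologyEx(m,cv2.MORPH_CLOSE,np.ones((3,3)))
    cs,hi=cv2.findContours(m,cv2.RETR_CCOMP,cv2.CHAIN_APPROX_NONE)
    out=[]
    for k in (i for i in range(len(cs)) if len(cs[i])>40):
        e=cv2.fitEllipse(cs[k]); out.append(('hole' if hi[0][k][3]>=0 else 'outer',np.round(np.array(e[0])+[x0,y0],1).tolist(),np.round(e[1],1).tolist(),round(e[2]),cv2.boundingRect(cs[k])))
    return out
E
python3 - <<'E'
from h import *
plan()
save('wrist','w8.png')
for f in ('w5','w8'):
  im=cv2.imread(f'pics/{f}.png')
  print(f,im[310,225],im[230,282],im[320,282])
  for th in (170,190,210): print(th,bore(im,(180,180,390,380),th))
E
```

```text
t19.2 pos [ 622.2 -118.4  224.2] rpy [-3.1408e+00  1.5000e-03 -3.0000e-04] open 0.69 F [-0.   0.7 -0.9] g 44.1
w5 [145 196 231] [ 87 116 143] [ 87 117 144]
170 [('outer', [281.4, 308.3], [120.0, 146.8], 92, (29, 68, 146, 120)), ('hole', [279.8, 314.0], [73.1, 81.2], 88, (59, 98, 86, 73))]
190 [('outer', [281.6, 308.6], [118.2, 145.6], 91, (30, 69, 145, 118)), ('hole', [281.3, 314.1], [74.3, 86.2], 90, (58, 97, 88, 75))]
210 [('outer', [281.6, 308.6], [116.3, 144.0], 90, (30, 70, 144, 117)), ('hole', [281.6, 314.2], [76.4, 88.0], 91, (57, 96, 90, 78))]
w8 [136 184 223] [ 82 108 133] [ 87 116 143]
170 [('outer', [281.6, 301.2], [119.2, 136.5], 94, (34, 62, 137, 120)), ('hole', [280.7, 304.2], [69.6, 80.6], 88, (60, 89, 83, 71))]
190 [('outer', [281.9, 301.4], [117.4, 134.7], 91, (35, 63, 135, 118)), ('hole', [280.8, 304.3], [71.8, 82.9], 89, (59, 88, 84, 73))]
210 [('outer', [289.6, 348.5], [20.9, 37.4], 95, (90, 158, 39, 22)), ('outer', [234.5, 323.3], [22.7, 88.4], 149, (36, 102, 49, 75)), ('outer', [244.3, 269.4], [27.9, 36.6], 31, (48, 70, 34, 42)), ('outer', [304.4, 292.0], [76.1, 107.1], 146, (79, 64, 91, 107))]
```

```bash
python3 - <<'E'
from h import *
plan()
z=telemetry.sense()['eef_pos'][2]
for h in (27,29): print(atz('wrist',(281.3,304.3),z+h).round(1))
im=cv2.imread('pics/w8.png')
g=cv2.GaussianBlur(im,(3,3),0)[140:190,255:315].mean(2)
for r_ in range(0,50,3): print(140+r_,''.join('%4d'%v for v in g[r_,::3]))
E
```

```text
t19.2 pos [ 622.4 -118.   224.4] rpy [-3.1408e+00  1.3000e-03  5.0000e-04] open 0.685 F [-0.   0.4 -0.5] g 44.1
[ 619.9 -117.8  251.4]
[ 621.2 -117.8  253.4]
140   91  92  92  92  92  92  92  92  92  93  92  92  92  92  91  92  91  92  92  91
143   91  91  91  91  91  91  92  92  92  92  92  91  92  91  92  91  91  91  91  90
146   91  90  91  91  90  90  91  94  98 100 100  96  92  91  91  91  90  90  90  90
149   91  91  91  91  92  93 104 121 129 133 137 125 108  97  91  89  91  90  90  89
152   90  91  90  90  92 113 140 163 165 166 170 168 162 145 106  91  90  90  90  90
155   91  91  92  91 111 154 167 166 157 148 144 151 163 167 151 112  91  90  89  89
158   90  91  90  98 148 168 161 138 124 119 114 109 109 140 164 155 108  90  90  90
161   90  90  91 122 165 162 134 129 131 132 128 119 107 100 131 166 135  93  90  90
164   90  90  94 150 166 144 135 143 152 154 153 143 127 109 104 152 159 104  87  87
167   90  90 101 158 160 137 149 161 169 168 169 167 159 133 107 127 163 119  88  88
170   90  90 106 161 153 146 161 169 169 169 168 167 167 163 127 107 155 121  88  87
173   90  91 109 161 150 153 169 169 168 169 167 166 167 168 151 105 147 124  89  88
176   90  90  98 152 145 156 169 169 169 167 167 167 168 169 159 108 138 114  89  88
179   90  90  92 137 146 156 169 169 168 167 166 167 169 167 159 107 124  97  88  87
182   90  90  91 113 143 145 167 168 167 167 167 168 168 166 152 102 112  90  88  89
185   90  90  90  91 114 131 159 167 166 167 168 167 167 166 128  94  94  88  87  88
188   90  90  91  90  94 110 129 157 165 167 167 166 166 139  94  88  88  88  87  87
```

Emit:
{"name": "step_arm", "arguments": {"moves": [[[0,0,0],[0.152,0.009,0],-1],[[0,0,0],[0.152,0.009,0],-1],[[0,0,0],[0.152,0.009,0],-1],[[0,0,0],[0.152,0.009,0.1],-1],[[0,0,0],[0.152,0.009,0.2],-1],[[0,0,0],[0.152,0.009,0.28],-1],[[0,0,0],[0.152,0.009,0.28],-1],[[0,0,0],[0.152,0.009,0.28],-1]]}}

```text
clock: 20.05
eef_pos: [653.4, -120.8, 169.0]
tcp_rot: [-3.141, 0.001, 0.0]
contact_force: [-0.9, 0.1, 0.2]
opening: 0.688
grasp_force: 44.1
```

Emit:
{"name": "step_arm", "arguments": {"moves": [[[0,0,0],[0,0,0.01],-1],[[0,0,0],[0,0,0.02],-1],[[0,0,0],[0,0,0.03],-1],[[0,0,0],[0,0,0.04],-1],[[0,0,0],[0,0,0.05],-1],[[0,0,0],[0,0,0.05],-1]]}}

```text
clock: 20.65
eef_pos: [655.0, -121.5, 162.6]
tcp_rot: [3.141, -0.004, -0.0]
contact_force: [-6.6, 1.2, 22.3]
opening: 0.686
grasp_force: 46.2
```

Emit:
{"name": "step_arm", "arguments": {"moves": [[[0,0,0],[-0.008,-0.006,-0.005],-1],[[0,0,0],[-0.008,-0.006,0],-1],[[0,0,0],[-0.016,-0.006,0],-1],[[0,0,0],[-0.016,-0.012,0],-1],[[0,0,0],[-0.008,-0.012,0],-1],[[0,0,0],[0,-0.006,0],-1],[[0,0,0],[-0.01,-0.006,0],-1],[[0,0,0],[-0.01,-0.006,0],-1]]}}

```text
clock: 21.45
eef_pos: [653.9, -121.1, 162.6]
tcp_rot: [3.14, -0.006, -0.0]
contact_force: [-3.1, -3.9, 18.7]
opening: 0.688
grasp_force: 45.7
```

```bash
python3 - <<'E'
from h import *
plan()
save('side','s9.png')
a=cv2.imread('pics/s9.png')[110:230,170:310]; b=cv2.resize(a,(560,480),interpolation=cv2.INTER_CUBIC); cv2.imwrite('pics/s9c.png',b)
E
```

```text
t21.4 pos [ 653.9 -121.1  162.6] rpy [ 3.1397e+00 -6.2000e-03 -1.0000e-04] open 0.688 F [-3.1 -3.9 18.7] g 45.7
```

View pics/s9c.png

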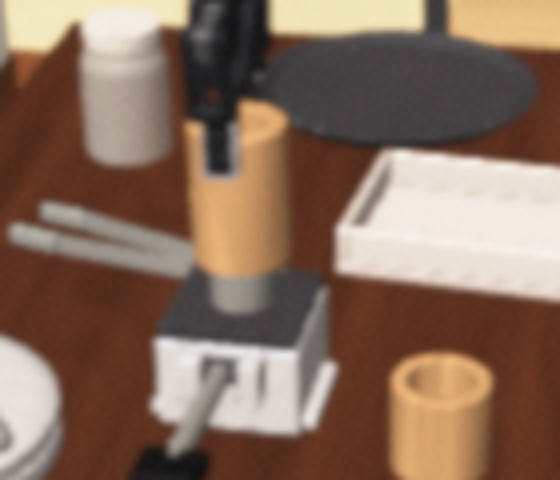

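Again stopped on the shoulder: the lower pin is visible under the sleeve at (240,290). It goes to the tray centre.

Emit:
{"name": "step_arm", "arguments": {"moves": [[[0,0,0],[0,0,-0.1],-1],[[0,0,0],[0,0,-0.25],-1],[[0,0,0],[0,0,-0.34],-1],[[0,0,0],[0,0,-0.34],-1],[[0,0,0],[-0.09,-0.23,-0.34],-1],[[0,0,0],[-0.18,-0.46,-0.34],-1],[[0,0,0],[-0.27,-0.7,-0.34],-1],[[0,0,0],[-0.38,-1,-0.34],-1]]}}

```text
clock: 22.3
eef_pos: [579.2, 67.1, 225.5]
tcp_rot: [3.142, 0.002, -0.001]
contact_force: [0.4, 1.1, -0.3]
opening: 0.684
grasp_force: 44.1
```

Emit:
{"name": "step_arm", "arguments": {"moves": [[[0,0,0],[-0.09,-0.23,0],-1],[[0,0,0],[-0.18,-0.46,0],-1],[[0,0,0],[-0.27,-0.7,0],-1],[[0,0,0],[-0.38,-1,0],-1],[[0,0,0],[-0.38,-1,0],-1]]}}

```text
clock: 22.8
eef_pos: [502.6, 269.2, 225.7]
tcp_rot: [-3.141, 0.002, 0.003]
contact_force: [0.5, -0.1, -0.7]
opening: 0.687
grasp_force: 44.1
```

Emit:
{"name": "step_arm", "arguments": {"moves": [[[0,0,0],[-0.08,-0.2,0],-1],[[0,0,0],[-0.14,-0.35,0],-1],[[0,0,0],[-0.16,-0.41,0],-1],[[0,0,0],[-0.16,-0.41,0.2],-1],[[0,0,0],[-0.16,-0.41,0.4],-1],[[0,0,0],[-0.16,-0.41,0.6],-1],[[0,0,0],[-0.16,-0.41,0.6],-1],[[0,0,0],[-0.16,-0.41,0.6],-1]]}}

```text
clock: 23.6
eef_pos: [472.9, 346.9, 106.7]
tcp_rot: [3.14, 0.001, -0.001]
contact_force: [0.3, 0.9, 0.6]
opening: 0.686
grasp_force: 44.1
```

```bash
python3 - <<'E'
from h import *
plan((470,362,69))
E
```

```text
t23.6 pos [472.9 346.9 106.7] rpy [ 3.1402e+00  1.5000e-03 -5.0000e-04] open 0.686 F [0.3 0.9 0.6] g 44.1
(470, 362, 69) shift [-0.014 -0.076  0.188]
```

Emit:
{"name": "step_arm", "arguments": {"moves": [[[0,0,0],[-0.014,-0.07,0],-1],[[0,0,0],[-0.014,-0.07,0.05],-1],[[0,0,0],[-0.014,-0.07,0.12],-1],[[0,0,0],[-0.014,-0.07,0.175],-1],[[0,0,0],[-0.014,-0.07,0.185],-1],[[0,0,0],[-0.014,-0.07,0.195],-1],[[0,0,0],[-0.014,-0.07,0.203],-1],[[0,0,0],[-0.014,-0.07,0.203],-1]]}}

```text
clock: 24.4
eef_pos: [470.3, 361.9, 66.8]
tcp_rot: [-3.141, -0.0, -0.0]
contact_force: [0.4, -0.3, -1.1]
opening: 0.689
grasp_force: 44.1
```

Emit:
{"name": "step_arm", "arguments": {"moves": [[[0,0,0],[0,0,0.005],-1],[[0,0,0],[0,0,0.01],-1],[[0,0,0],[0,0,0.014],-1],[[0,0,0],[0,0,0.014],-1]]}}

```text
clock: 24.8
eef_pos: [470.6, 361.9, 66.6]
tcp_rot: [-3.141, -0.001, -0.0]
contact_force: [-6.6, -7.0, 30.8]
opening: 0.684
grasp_force: 46.9
```

Emit:
{"name": "step_arm", "arguments": {"moves": [[[0,0,0],[0,0,-0.008],-1],[[0,0,0],[0,0,-0.008],1],[[0,0,0],[0,0,-0.008],1],[[0,0,0],[0,0,-0.008],1],[[0,0,0],[0,0,-0.008],1],[[0,0,0],[0,0,-0.25],1],[[0,0,0],[0,0,-0.5],1],[[0,0,0],[0,0,-0.7],1]]}}

```text
clock: 25.6
eef_pos: [470.3, 362.0, 205.7]
tcp_rot: [-3.141, -0.001, 0.0]
contact_force: [0.4, -0.5, 0.2]
opening: 1.001
grasp_force: 0.0
```

Emit:
{"name": "step_arm", "arguments": {"moves": [[[0,0,0],[-0.1,0.25,0],1],[[0,0,0],[-0.2,0.5,0],1],[[0,0,0],[-0.22,0.75,0],1],[[0,0,0],[-0.22,1,0],1],[[0,0,0],[-0.22,1,0],1],[[0,0,0],[-0.22,1,0],1]]}}

```text
clock: 26.2
eef_pos: [426.1, 160.7, 203.6]
tcp_rot: [-3.141, -0.0, -0.003]
contact_force: [0.5, 1.2, 0.5]
opening: 0.999
grasp_force: 0.0
```

```bash
python3 - <<'E'
from h import *
plan((425.8,153.8,150),(425.8,153.8,38))
save('wrist','w10.png')
im=cv2.imread('pics/w10.png')
for o in bore(im,(0,0,560,330),190): print(o, atz('wrist',o[1],70).round(1),atz('wrist',o[1],60).round(1))
for t in ['sleeve70_a','sleeve60_a','sleeve90_a','sleeve105_a']: print(t,[(np.round(m['xy'],1).tolist(),round(m['conf'],2),atz('wrist',m['xy'],0).round(0)[:2]) for m in imaging.mark_of('wrist',t)][:3])
E
```

```text
t26.2 pos [426.1 160.7 203.6] rpy [-3.1413e+00 -3.0000e-04 -2.8000e-03] open 0.999 F [0.5 1.2 0.5] g 0.0
(425.8, 153.8, 150) shift [-0.002  0.035  0.268]
(425.8, 153.8, 38) shift [-0.002  0.035  0.828]
('outer', [428.6, 205.7], [12.4, 130.3], 14, (411, 169, 33, 111)) [422.6  26.2  70. ] [419.7  21.3  60. ]
('outer', [288.3, 199.9], [63.0, 69.1], 155, (257, 163, 65, 71)) [428.1 156.1  70. ] [425.5 155.9  60. ]
('hole', [284.9, 200.5], [25.4, 37.2], 31, (271, 185, 32, 35)) [427.6 159.3  70. ] [424.9 159.2  60. ]
('outer', [34.3, 159.3], [65.6, 80.5], 136, (0, 123, 72, 74)) [465.3 381.4  70. ] [464.  389.3  60. ]
('hole', [33.3, 159.8], [37.6, 46.9], 130, (12, 139, 44, 42)) [464.9 382.4  70. ] [463.6 390.4  60. ]
('outer', [393.7, 96.1], [50.7, 54.2], 66, (366, 71, 55, 52)) [517.8  68.5  70. ] [518.4  65.1  60. ]
('outer', [518.6, 93.3], [69.6, 96.1], 85, (465, 57, 95, 74)) [519.9 -35.4  70. ] [520.6 -42.5  60. ]
('outer', [13.4, 33.6], [32.7, 73.2], 2, (0, 0, 31, 70)) [564.3 374.8  70. ] [566.6 382.5  60. ]
sleeve70_a [([286.2, 188.4], 0.9, array([423., 158.]))]
sleeve60_a [([492.4, 96.3], 0.8, array([522., -57.]))]
sleeve90_a [([97.2, 150.3], 0.83, array([465., 366.]))]
sleeve105_a [([481.6, 253.7], 0.95, array([343., -80.])), ([290.8, 270.5], 0.95, array([319., 152.])), ([83.8, 53.6], 0.88, array([561., 363.]))]
```

Emit:
{"name": "step_arm", "arguments": {"moves": [[[0,0,0],[0.004,0.03,0.1],1],[[0,0,0],[0.004,0.03,0.3],1],[[0,0,0],[0.004,0.03,0.5],1],[[0,0,0],[0.004,0.03,0.7],1],[[0,0,0],[0.004,0.03,0.82],1],[[0,0,0],[0.004,0.03,0.82],1],[[0,0,0],[0.004,0.03,0.82],1]]}}

```text
clock: 27.15
eef_pos: [426.8, 156.5, 39.5]
tcp_rot: [3.141, 0.001, 0.001]
contact_force: [0.1, 0.3, 0.3]
opening: 1.001
grasp_force: 0.0
```

Emit:
{"name": "step_arm", "arguments": {"moves": [[[0,0,0],[0,0,0],-1],[[0,0,0],[0,0,0],-1],[[0,0,0],[0,0,0],-1],[[0,0,0],[0,0,0],-1],[[0,0,0],[0,0,0],-1]]}}

```text
clock: 27.65
eef_pos: [428.0, 156.4, 41.3]
tcp_rot: [-3.14, -0.003, -0.0]
contact_force: [-1.8, 1.6, 9.8]
opening: 0.692
grasp_force: 40.8
```

Emit:
{"name": "step_arm", "arguments": {"moves": [[[0,0,0],[0,0,-0.2],-1],[[0,0,0],[0,0,-0.42],-1],[[0,0,0],[0,0,-0.63],-1],[[0,0,0],[0,0,-0.82],-1],[[0,0,0],[0,0,-0.82],-1],[[0,0,0],[0,0,-0.82],-1]]}}

```text
clock: 28.25
eef_pos: [427.4, 156.0, 205.1]
tcp_rot: [-3.14, -0.004, -0.0]
contact_force: [-1.4, 0.1, -1.1]
opening: 0.69
grasp_force: 43.9
```

Emit:
{"name": "step_arm", "arguments": {"moves": [[[0,0,0],[0.17,0.2,0],-1],[[0,0,0],[0.33,0.4,0],-1],[[0,0,0],[0.5,0.6,0],-1],[[0,0,0],[0.66,0.8,0],-1],[[0,0,0],[0.83,1,0],-1],[[0,0,0],[0.97,1,0],-1],[[0,0,0],[0.97,1,0],-1],[[0,0,0],[0.97,1,0],-1]]}}

```text
clock: 29.05
eef_pos: [619.9, -44.4, 201.4]
tcp_rot: [-3.141, 0.003, -0.001]
contact_force: [0.0, 0.2, -1.0]
opening: 0.693
grasp_force: 43.9
```

```bash
python3 - <<'E'
from h import *
plan((622,-119,203))
E
```

```text
t29.1 pos [619.9 -44.4 201.4] rpy [-3.1412e+00  3.4000e-03 -8.0000e-04] open 0.693 F [ 0.   0.2 -1. ] g 43.9
(622, -119, 203) shift [ 0.011  0.373 -0.008]
```

Emit:
{"name": "step_arm", "arguments": {"moves": [[[0,0,0],[0.011,0.2,0],-1],[[0,0,0],[0.011,0.373,0],-1],[[0,0,0],[0.011,0.373,0],-1],[[0,0,0],[0.011,0.373,0],-1],[[0,0,0],[0.011,0.373,0],-1]]}}

```text
clock: 29.55
eef_pos: [622.2, -117.5, 203.1]
tcp_rot: [-3.141, 0.001, 0.001]
contact_force: [-0.5, 0.0, -0.3]
opening: 0.691
grasp_force: 43.9
```

```bash
python3 - <<'E'
from h import *
plan()
z=telemetry.sense()['eef_pos'][2]
save('wrist','w11.png'); im=cv2.imread('pics/w11.png')
for th in (180,195):
  for o in bore(im,(180,180,390,380),th): print(o, atz('wrist',o[1],z+29.5).round(1))
g=cv2.GaussianBlur(im,(3,3),0)[120:210,255:315].mean(2)
for r_ in range(0,90,6): print(120+r_,''.join('%4d'%v for v in g[r_,::3]))
print([proj('wrist',(652,-119.7,zz)) for zz in (70,100,130)])
E
```

```text
t29.6 pos [ 622.2 -117.5  203.1] rpy [-3.141e+00  1.000e-03  7.000e-04] open 0.691 F [-0.5  0.  -0.3] g 43.9
('outer', [281.7, 303.4], [119.6, 136.6], 92, (34, 64, 137, 120)) [ 621.9 -117.4  232.6]
('hole', [280.8, 306.0], [70.6, 80.8], 87, (60, 90, 83, 73)) [ 620.6 -117.   232.6]
('outer', [281.7, 303.5], [118.2, 135.7], 92, (34, 65, 136, 118)) [ 621.8 -117.4  232.6]
('hole', [281.0, 306.1], [72.3, 82.2], 88, (59, 89, 84, 75)) [ 620.6 -117.1  232.6]
120  108 109 112 112 118 122 129 131 142 142 147 145 152 153 162 164 172 180 181 180
126   90  90  90  90  90  91  91  91  91  91  91  90  90  90  90  91  90  90  90  89
132   91  91  91  91  91  92  92  91  91  92  91  92  91  91  91  91  91  91  91  91
138   90  91  91  91  90  90  90  89  90  91  90  90  90  90  90  90  91  90  90  89
144   91  92  92  92  92  92  92  92  92  92  92  92  92  92  92  91  91  91  91  92
150   91  90  91  92  91  91  94 103 110 111 112 107  99  94  90  90  90  89  90  89
156   90  90  90  90  97 125 152 167 167 167 168 170 170 167 150 112  91  90  90  89
162   92  92  92 104 155 168 160 137 124 120 116 111 104 107 141 165 157 110  90  90
168   90  90 100 157 166 146 133 139 146 150 150 146 133 118 104 107 156 160 106  87
174   90  91 114 164 153 142 156 168 169 168 170 168 167 165 152 114 111 158 121  88
180   90  90 108 160 146 154 168 168 168 168 167 167 167 167 168 155 103 138 120  90
186   90  90  92 130 144 151 168 169 168 166 166 167 168 167 166 157 102 108  90  87
192   91  90  91  91  98 120 151 166 166 166 168 168 166 166 161 110  87  88  88  87
198   90  89  90  91  90  91  95 108 127 148 152 151 134 107  89  89  89  89  88  87
204   92  94 103 115 122 123 122 117 114 113 112 113 112 104 100  96  93  89  88  88
[[np.float64(284.67960947452985), np.float64(169.57173841947326)], [np.float64(284.9579048597529), np.float64(175.63953018434626)], [np.float64(285.30875091924065), np.float64(183.28917492707808)]]
```

Emit:
{"name": "step_arm", "arguments": {"moves": [[[0,0,0],[0.153,0.012,0],-1],[[0,0,0],[0.153,0.012,0],-1],[[0,0,0],[0.153,0.012,0],-1],[[0,0,0],[0.153,0.012,0.1],-1],[[0,0,0],[0.153,0.012,0.2],-1],[[0,0,0],[0.153,0.012,0.28],-1],[[0,0,0],[0.153,0.012,0.28],-1],[[0,0,0],[0.153,0.012,0.28],-1]]}}

```text
clock: 30.4
eef_pos: [653.4, -121.0, 147.6]
tcp_rot: [-3.141, 0.001, 0.0]
contact_force: [-0.9, 0.2, -1.2]
opening: 0.696
grasp_force: 43.9
```

Emit:
{"name": "step_arm", "arguments": {"moves": [[[0,0,0],[0,0,0.01],-1],[[0,0,0],[0,0,0.02],-1],[[0,0,0],[0,0,0.03],-1],[[0,0,0],[0,0,0.04],-1],[[0,0,0],[0,0,0.05],-1],[[0,0,0],[0,0,0.05],-1]]}}

```text
clock: 31.0
eef_pos: [654.6, -121.4, 141.3]
tcp_rot: [3.141, -0.003, -0.0]
contact_force: [-9.2, 1.7, 25.8]
opening: 0.692
grasp_force: 46.2
```

Emit:
{"name": "step_arm", "arguments": {"moves": [[[0,0,0],[-0.008,0,-0.005],-1],[[0,0,0],[-0.008,0,0],-1],[[0,0,0],[-0.016,0,0],-1],[[0,0,0],[-0.012,-0.006,0],-1],[[0,0,0],[-0.008,-0.01,0],-1],[[0,0,0],[0,-0.006,0],-1],[[0,0,0],[-0.01,-0.003,0],-1],[[0,0,0],[-0.01,-0.003,0],-1]]}}

```text
clock: 31.8
eef_pos: [653.9, -121.3, 141.3]
tcp_rot: [3.14, -0.006, -0.0]
contact_force: [-2.9, -0.3, 20.9]
opening: 0.692
grasp_force: 45.7
```

Stopped on the shoulder again, with contact at bottom z ≈ 100.5 and a bore of about 36.6 mm. It goes to the tray.

Emit:
{"name": "step_arm", "arguments": {"moves": [[[0,0,0],[0,0,-0.1],-1],[[0,0,0],[0,0,-0.25],-1],[[0,0,0],[0,0,-0.34],-1],[[0,0,0],[0,0,-0.34],-1],[[0,0,0],[-0.12,-0.21,-0.34],-1],[[0,0,0],[-0.24,-0.42,-0.34],-1],[[0,0,0],[-0.36,-0.63,-0.34],-1],[[0,0,0],[-0.48,-0.84,-0.34],-1]]}}

```text
clock: 32.6
eef_pos: [553.8, 48.6, 204.1]
tcp_rot: [3.142, 0.001, -0.001]
contact_force: [0.6, 0.9, -0.7]
opening: 0.692
grasp_force: 44.0
```

Emit:
{"name": "step_arm", "arguments": {"moves": [[[0,0,0],[-0.12,-0.21,0],-1],[[0,0,0],[-0.24,-0.42,0],-1],[[0,0,0],[-0.36,-0.63,0],-1],[[0,0,0],[-0.48,-0.84,0],-1],[[0,0,0],[-0.56,-0.98,0],-1],[[0,0,0],[-0.56,-0.98,0],-1]]}}

```text
clock: 33.2
eef_pos: [441.2, 246.0, 204.4]
tcp_rot: [-3.141, 0.002, 0.003]
contact_force: [-0.2, -0.9, -0.3]
opening: 0.693
grasp_force: 44.0
```

Emit:
{"name": "step_arm", "arguments": {"moves": [[[0,0,0],[-0.1,-0.18,0],-1],[[0,0,0],[-0.22,-0.38,0],-1],[[0,0,0],[-0.34,-0.58,0],-1],[[0,0,0],[-0.34,-0.58,0],-1],[[0,0,0],[-0.34,-0.58,0.2],-1],[[0,0,0],[-0.34,-0.58,0.4],-1],[[0,0,0],[-0.34,-0.58,0.4],-1],[[0,0,0],[-0.34,-0.58,0.4],-1]]}}

```text
clock: 34.0
eef_pos: [375.7, 358.4, 125.2]
tcp_rot: [3.14, 0.002, -0.001]
contact_force: [0.2, 0.8, 0.4]
opening: 0.692
grasp_force: 44.0
```

```bash
python3 - <<'E'
from h import *
plan((378,360,47))
E
```

```text
t34.0 pos [375.7 358.4 125.2] rpy [ 3.1397e+00  1.7000e-03 -6.0000e-04] open 0.692 F [0.2 0.8 0.4] g 44.0
(378, 360, 47) shift [ 0.012 -0.009  0.391]
```

Emit:
{"name": "step_arm", "arguments": {"moves": [[[0,0,0],[0.012,-0.005,0.15],-1],[[0,0,0],[0.012,-0.005,0.3],-1],[[0,0,0],[0.012,-0.005,0.37],-1],[[0,0,0],[0.012,-0.005,0.385],-1],[[0,0,0],[0.012,-0.005,0.395],-1],[[0,0,0],[0.012,-0.005,0.402],-1],[[0,0,0],[0.012,-0.005,0.402],-1]]}}

```text
clock: 34.7
eef_pos: [378.6, 360.9, 46.1]
tcp_rot: [-3.141, -0.001, 0.0]
contact_force: [-0.2, -0.3, -1.4]
opening: 0.696
grasp_force: 44.0
```

Emit:
{"name": "step_arm", "arguments": {"moves": [[[0,0,0],[0,0,0.004],-1],[[0,0,0],[0,0,0.007],-1],[[0,0,0],[0,0,0.007],-1]]}}

```text
clock: 35.0
eef_pos: [378.5, 360.9, 45.3]
tcp_rot: [-3.141, -0.001, 0.0]
contact_force: [-3.0, -2.0, 15.5]
opening: 0.693
grasp_force: 45.4
```

Emit:
{"name": "step_arm", "arguments": {"moves": [[[0,0,0],[0,0,-0.003],1],[[0,0,0],[0,0,-0.003],1],[[0,0,0],[0,0,-0.003],1],[[0,0,0],[0,0,-0.003],1],[[0,0,0],[0,0,-0.25],1],[[0,0,0],[0,0,-0.5],1],[[0,0,0],[0,0,-0.75],1],[[0,0,0],[0,0,-0.8],1]]}}

```text
clock: 35.8
eef_pos: [380.2, 362.4, 209.2]
tcp_rot: [-3.136, -0.006, -0.0]
contact_force: [-0.2, -0.5, 0.3]
opening: 0.999
grasp_force: 0.0
```

Emit:
{"name": "step_arm", "arguments": {"moves": [[[0,0,0],[0.08,0.23,0],1],[[0,0,0],[0.16,0.46,0],1],[[0,0,0],[0.24,0.69,0],1],[[0,0,0],[0.32,0.92,0],1],[[0,0,0],[0.32,1,0],1],[[0,0,0],[0.32,1,0],1]]}}

```text
clock: 36.4
eef_pos: [441.7, 158.1, 203.0]
tcp_rot: [3.141, 0.001, -0.003]
contact_force: [0.2, 0.1, -1.0]
opening: 0.996
grasp_force: 0.0
```

Emit:
{"name": "step_arm", "arguments": {"moves": [[[0,0,0],[0.08,0.23,0],1],[[0,0,0],[0.16,0.46,0],1],[[0,0,0],[0.24,0.69,0],1],[[0,0,0],[0.29,0.92,0],1],[[0,0,0],[0.29,1,0],1],[[0,0,0],[0.29,1,0],1],[[0,0,0],[0.29,1,0],1]]}}

```text
clock: 37.1
eef_pos: [499.8, -38.7, 203.1]
tcp_rot: [-3.141, 0.001, -0.0]
contact_force: [1.5, -0.2, 0.1]
opening: 0.998
grasp_force: 0.0
```

```bash
python3 - <<'E'
from h import *
plan((520,-59.5,31))
save('wrist','w12.png')
im=cv2.imread('pics/w12.png')
for th in (150,180,200):
  for o in bore(im,(0,0,560,330),th): print(th,o, atz('wrist',o[1],60).round(1))
for t in ['sleeve60_a','sleeve70_a','salt_pot']: print(t,[(np.round(m['xy'],1).tolist(),round(m['conf'],2),atz('wrist',m['xy'],0).round(0)[:2]) for m in imaging.mark_of('wrist',t)][:3])
E
```

```text
t37.1 pos [499.8 -38.7 203.1] rpy [-3.141e+00  9.000e-04 -5.000e-04] open 0.998 F [ 1.5 -0.2  0.1] g 0.0
(520, -59.5, 31) shift [0.102 0.104 0.861]
150 ('outer', [250.5, 254.8], [6.3, 107.9], 4, (245, 235, 11, 74)) [441.6  -6.7  60. ]
150 ('outer', [186.2, 175.7], [42.5, 46.5], 139, (164, 153, 45, 46)) [521.8  50.9  60. ]
150 ('outer', [303.2, 177.3], [62.8, 65.0], 151, (272, 145, 64, 66)) [520.6 -58.   60. ]
150 ('hole', [300.2, 176.6], [36.5, 47.8], 35, (280, 156, 44, 46)) [521.2 -55.2  60. ]
180 ('outer', [186.0, 175.7], [40.1, 43.6], 135, (165, 155, 43, 43)) [521.8  51.1  60. ]
180 ('hole', [190.5, 177.7], [10.5, 19.6], 162, (184, 169, 13, 19)) [520.   47.1  60. ]
180 ('outer', [303.5, 177.9], [61.0, 61.7], 54, (273, 147, 62, 63)) [520.  -58.3  60. ]
180 ('hole', [303.2, 178.4], [46.3, 48.1], 56, (279, 155, 49, 48)) [519.5 -58.   60. ]
200 ('outer', [180.4, 172.2], [26.7, 39.2], 33, (166, 156, 34, 38)) [525.1  56.   60. ]
200 ('outer', [303.5, 177.8], [59.3, 60.2], 55, (274, 148, 61, 61)) [520.1 -58.3  60. ]
200 ('hole', [303.3, 178.5], [48.2, 49.5], 63, (279, 154, 50, 50)) [519.4 -58.1  60. ]
sleeve60_a [([299.9, 167.8], 0.57, array([520., -58.]))]
sleeve70_a [([552.7, 213.4], 0.74, array([ 468., -354.]))]
salt_pot [([200.0, 168.6], 0.96, array([519.,  54.]))]
```

Emit:
{"name": "step_arm", "arguments": {"moves": [[[0,0,0],[0.101,0.1,0.1],1],[[0,0,0],[0.101,0.1,0.3],1],[[0,0,0],[0.101,0.1,0.5],1],[[0,0,0],[0.101,0.1,0.7],1],[[0,0,0],[0.101,0.1,0.855],1],[[0,0,0],[0.101,0.1,0.855],1],[[0,0,0],[0.101,0.1,0.855],1]]}}

```text
clock: 38.0
eef_pos: [520.2, -59.0, 33.0]
tcp_rot: [-3.141, 0.001, 0.001]
contact_force: [0.4, 0.3, 0.3]
opening: 0.999
grasp_force: 0.0
```

Emit:
{"name": "step_arm", "arguments": {"moves": [[[0,0,0],[0,0,0],-1],[[0,0,0],[0,0,0],-1],[[0,0,0],[0,0,0],-1],[[0,0,0],[0,0,0],-1],[[0,0,0],[0,0,0],-1]]}}

```text
clock: 38.5
eef_pos: [521.7, -59.6, 35.0]
tcp_rot: [3.141, -0.003, 0.0]
contact_force: [-1.8, 1.0, 9.6]
opening: 0.699
grasp_force: 40.7
```

Emit:
{"name": "step_arm", "arguments": {"moves": [[[0,0,0],[0,0,-0.2],-1],[[0,0,0],[0,0,-0.42],-1],[[0,0,0],[0,0,-0.63],-1],[[0,0,0],[0,0,-0.82],-1],[[0,0,0],[0,0,-0.82],-1],[[0,0,0],[0.2,0.15,-0.82],-1],[[0,0,0],[0.4,0.3,-0.82],-1],[[0,0,0],[0.51,0.3,-0.82],-1]]}}

```text
clock: 39.3
eef_pos: [624.9, -122.8, 197.6]
tcp_rot: [3.14, -0.003, -0.002]
contact_force: [0.4, -0.1, -1.0]
opening: 0.694
grasp_force: 43.7
```

Emit:
{"name": "step_arm", "arguments": {"moves": [[[0,0,0],[0,0,0],-1],[[0,0,0],[0,0,0],-1],[[0,0,0],[0,0,0],-1]]}}

```text
clock: 39.6
eef_pos: [621.1, -119.2, 196.6]
tcp_rot: [-3.141, 0.001, 0.0]
contact_force: [-1.1, 0.4, -0.5]
opening: 0.695
grasp_force: 43.7
```

```bash
python3 - <<'E'
from h import *
plan((622,-119.7,195))
z=telemetry.sense()['eef_pos'][2]
save('wrist','w13.png'); im=cv2.imread('pics/w13.png')
for th in (180,195):
  for o in bore(im,(180,180,390,380),th): print(o, atz('wrist',o[1],z+28.5).round(1))
print([proj('wrist',(652,-119.7,zz)) for zz in (70,100,130)])
E
```

```text
t39.6 pos [ 621.1 -119.2  196.6] rpy [-3.1414e+00  1.0000e-03  3.0000e-04] open 0.695 F [-1.1  0.4 -0.5] g 43.7
(622, -119.7, 195) shift [0.005 0.003 0.008]
('outer', [281.8, 297.9], [117.0, 132.8], 92, (36, 59, 133, 119)) [ 622.6 -119.2  225.1]
('hole', [281.1, 299.6], [87.6, 100.2], 88, (51, 76, 101, 89)) [ 621.8 -118.9  225.1]
('outer', [281.7, 297.9], [115.8, 131.7], 92, (36, 60, 132, 117)) [ 622.6 -119.2  225.1]
('hole', [281.2, 299.7], [89.0, 101.9], 89, (50, 75, 103, 90)) [ 621.7 -119.   225.1]
[[np.float64(282.6147743934734), np.float64(169.3201245962106)], [np.float64(282.66998532652804), np.float64(175.52165937950576)], [np.float64(282.74003679609575), np.float64(183.39014848320843)]]
```

Emit:
{"name": "step_arm", "arguments": {"moves": [[[0,0,0],[0.155,0.004,0],-1],[[0,0,0],[0.155,0.004,0],-1],[[0,0,0],[0.155,0.004,0],-1],[[0,0,0],[0.155,0.004,0.1],-1],[[0,0,0],[0.155,0.004,0.2],-1],[[0,0,0],[0.155,0.004,0.27],-1],[[0,0,0],[0.155,0.004,0.27],-1],[[0,0,0],[0.155,0.004,0.27],-1]]}}

```text
clock: 40.45
eef_pos: [653.0, -120.4, 143.0]
tcp_rot: [-3.142, 0.0, -0.0]
contact_force: [0.2, -0.5, 0.7]
opening: 0.69
grasp_force: 43.7
```

Emit:
{"name": "step_arm", "arguments": {"moves": [[[0,0,0],[0,0,0.02],-1],[[0,0,0],[0,0,0.04],-1],[[0,0,0],[0,0,0.055],-1],[[0,0,0],[0,0,0.07],-1],[[0,0,0],[0,0,0.07],-1]]}}

```text
clock: 40.95
eef_pos: [652.9, -120.4, 128.2]
tcp_rot: [-3.141, 0.001, 0.0]
contact_force: [0.6, 0.2, -0.7]
opening: 0.694
grasp_force: 43.7
```

Bottom is at z ≈ 94, past the shoulder with no force. Continuing down to the deck.

Emit:
{"name": "step_arm", "arguments": {"moves": [[[0,0,0],[0,0,0.03],-1],[[0,0,0],[0,0,0.06],-1],[[0,0,0],[0,0,0.09],-1],[[0,0,0],[0,0,0.105],-1],[[0,0,0],[0,0,0.113],-1],[[0,0,0],[0,0,0.12],-1],[[0,0,0],[0,0,0.125],-1],[[0,0,0],[0,0,0.125],-1]]}}

```text
clock: 41.75
eef_pos: [653.1, -120.4, 105.2]
tcp_rot: [-3.142, 0.0, 0.0]
contact_force: [-6.0, 1.5, 10.4]
opening: 0.696
grasp_force: 44.7
```

Emit:
{"name": "step_arm", "arguments": {"moves": [[[0,0,0],[0,0,0],-1],[[0,0,0],[0,0,0],-1],[[0,0,0],[0,0,-0.15],-1],[[0,0,0],[0,0,-0.3],-1],[[0,0,0],[0,0,-0.45],-1],[[0,0,0],[0,0,-0.48],-1],[[0,0,0],[0,0,-0.48],-1]]}}

```text
clock: 42.45
eef_pos: [654.0, -120.5, 200.9]
tcp_rot: [3.141, -0.003, -0.0]
contact_force: [0.1, 0.3, -1.9]
opening: 0.694
grasp_force: 44.5
```

Emit:
{"name": "step_arm", "arguments": {"moves": [[[0,0,0],[-0.16,0.19,0],-1],[[0,0,0],[-0.32,0.38,0],-1],[[0,0,0],[-0.48,0.57,0],-1],[[0,0,0],[-0.64,0.77,0],-1],[[0,0,0],[-0.8,0.96,0],-1],[[0,0,0],[-0.8,0.96,0],-1],[[0,0,0],[-0.8,0.96,0],-1]]}}

```text
clock: 43.15
eef_pos: [491.7, -312.9, 198.2]
tcp_rot: [-3.14, 0.002, -0.003]
contact_force: [0.8, 0.3, -0.4]
opening: 0.694
grasp_force: 44.5
```

```bash
python3 - <<'E'
from h import *
plan((470,-341,120),(470,-341,44))
E
```

```text
t43.1 pos [ 491.7 -312.9  198.2] rpy [-3.1402e+00  1.8000e-03 -2.8000e-03] open 0.694 F [ 0.8  0.3 -0.4] g 44.5
(470, -341, 120) shift [-0.108  0.141  0.391]
(470, -341, 44) shift [-0.107  0.142  0.771]
```

Emit:
{"name": "step_arm", "arguments": {"moves": [[[0,0,0],[-0.107,0.14,0],-1],[[0,0,0],[-0.107,0.14,0.2],-1],[[0,0,0],[-0.107,0.14,0.4],-1],[[0,0,0],[-0.107,0.14,0.6],-1],[[0,0,0],[-0.107,0.14,0.72],-1],[[0,0,0],[-0.107,0.14,0.755],-1],[[0,0,0],[-0.107,0.14,0.77],-1],[[0,0,0],[-0.107,0.14,0.77],-1]]}}

```text
clock: 43.95
eef_pos: [472.6, -340.2, 46.1]
tcp_rot: [3.141, -0.001, 0.001]
contact_force: [0.2, 0.4, -0.3]
opening: 0.695
grasp_force: 44.5
```

Emit:
{"name": "step_arm", "arguments": {"moves": [[[0,0,0],[0,0,0.004],-1],[[0,0,0],[0,0,0.008],-1],[[0,0,0],[0,0,0.008],-1]]}}

```text
clock: 44.25
eef_pos: [472.2, -340.7, 44.9]
tcp_rot: [3.141, -0.001, -0.0]
contact_force: [-0.1, -1.0, -1.2]
opening: 0.69
grasp_force: 44.5
```

Emit:
{"name": "step_arm", "arguments": {"moves": [[[0,0,0],[0,0,0.005],-1],[[0,0,0],[0,0,0.01],-1],[[0,0,0],[0,0,0.014],-1],[[0,0,0],[0,0,0.018],-1],[[0,0,0],[0,0,0.018],-1]]}}

```text
clock: 44.75
eef_pos: [471.8, -340.6, 42.1]
tcp_rot: [3.141, -0.0, -0.0]
contact_force: [-6.0, 2.7, 19.6]
opening: 0.692
grasp_force: 46.1
```

Emit:
{"name": "step_arm", "arguments": {"moves": [[[0,0,0],[0,0,-0.005],1],[[0,0,0],[0,0,-0.005],1],[[0,0,0],[0,0,-0.005],1],[[0,0,0],[0,0,-0.005],1],[[0,0,0],[0,0,-0.25],1],[[0,0,0],[0,0,-0.5],1],[[0,0,0],[0,0,-0.75],1],[[0,0,0],[0,0,-1],1]]}}

```text
clock: 45.55
eef_pos: [471.5, -340.1, 242.2]
tcp_rot: [-3.141, 0.0, 0.0]
contact_force: [0.8, 0.4, -0.6]
opening: 0.997
grasp_force: 0.0
```

Emit:
{"name": "step_arm", "arguments": {"moves": [[[0,0,0],[-0.2,0.2,0],1],[[0,0,0],[-0.4,0.4,0],1],[[0,0,0],[-0.6,0.6,0],1],[[0,0,0],[-0.6,0.8,0],1],[[0,0,0],[-0.6,0.8,0],1]]}}

```text
clock: 46.05
eef_pos: [349.8, -504.8, 240.6]
tcp_rot: [3.139, -0.0, -0.003]
contact_force: [0.7, 0.1, 0.4]
opening: 0.997
grasp_force: 0.0
```

```bash
python3 - <<'E'
from h import *
plan()
save('top','t14.png');save('side','s14.png')
a=cv2.imread('pics/top14.png' if 0 else 'pics/t14.png')[110:330,100:480];b=cv2.imread('pics/s14.png')[100:420,130:430]
a=cv2.resize(a,(470,272));b=cv2.resize(b,(563,600),interpolation=cv2.INTER_CUBIC)[:, :]
b=cv2.resize(b,(330,352)); c=np.zeros((600,780,3),np.uint8); c[:272,:470]=a
b=cv2.resize(cv2.imread('pics/s14.png')[100:420,150:400],(310,397),interpolation=cv2.INTER_CUBIC); c[:397,470:]=b
cv2.imwrite('pics/j14.png',c)
E
```

```text
t46.0 pos [ 349.8 -504.8  240.6] rpy [ 3.1391e+00 -2.0000e-04 -3.5000e-03] open 0.997 F [0.7 0.1 0.4] g 0.0
```

View pics/j14.png

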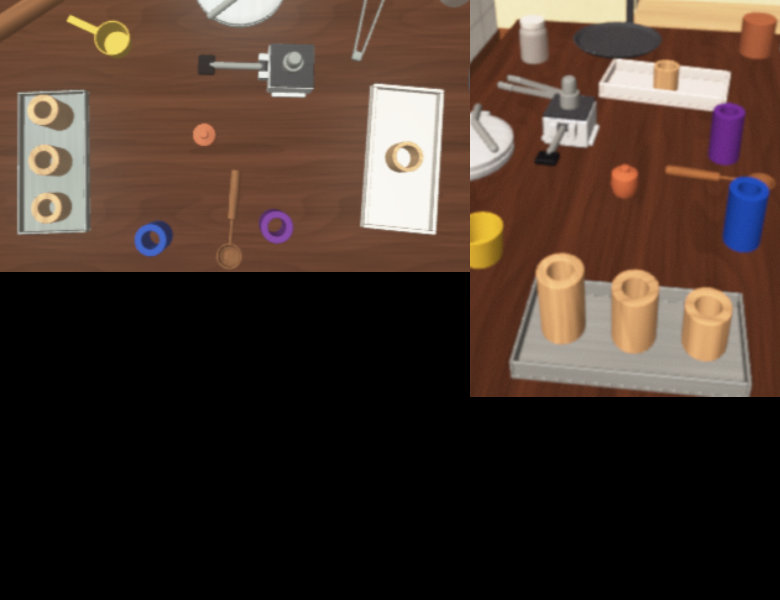

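Three sleeves stand in the tray (side-view tops at (562,270), (635,287), (708,307)) and one stands in the dish at (405,156) in the top view. The lever is down, the pin is bare, and the cup and look-alikes haven't been touched.

```bash
python3 -c "
from h import *
print(r.sign_off())"
```

```text
the job is handed in; nothing more can be done
None
```

The job is handed in: the lever is latched, the 105, 90 and 70 mm sleeves stopped on the shoulder and stand in the steel tray, and the 60 mm sleeve went fully home and stands in the white dish; the verdict was not shown.

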